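Hang the parts bin in the slat panel's upper groove

ROBOT

A 6-joint arm with a two-finger parallel gripper is mounted at the origin on a cart in front of the work surface, level with it; the furniture and walls round the work are solid. World frame = base frame: x ahead of the robot, y to its left, z up, the work surface at z = 0. Lengths are in m, angles in rad, forces in N, time in s.
With the tool pointing down it reaches from about 0.325 to 0.85 m from the base axis. Payload 4.4 kg.
Tool frame: the origin (TCP) lies midway between the tips of the shut fingers; the grasp point (between the pads) lies 19 mm behind it; z points along the fingers, y is the direction in which the jaws open and shut (so a half turn about z gives the same grasp; the last joint's range is limited). The gripper opens to 94 mm and grips with 3 to 60 N. Pads are 16 mm wide; open, the fingers measure 119 mm over their backs; the gripper's body (75 mm by 177 mm) begins 78 mm behind the grasp point.
Start: joints at [-1.478, 0.207, 1.542, -0, 1.393, -0.15], TCP at [0.139, -0.558, 0.205] pointing down, gripper open.
Joint ranges: [-2.73, 2.73], [-0.86, 2.22], [0.23, 2.46], [-1.11, 4.25], [0.08, 2.63], [-2.82, 2.82]. Speed limits (rad/s): [2.79, 2.79, 3.14, 3.14, 3.14, 3.14].

INTERFACE

Orientations are given as a unit quaternion [x, y, z, w].
In Python, from rig import telemetry, camera, calibration, manip, find_in, tip_of gives the robot as it stands. The module is installed in compiled form; this text tells all that it offers.
- The arm moves only by the shell command python3 -m jog 'ROWS' [FORCE]. ROWS is JSON, a list that holds one entry, the list of rows, each a list of 5 numbers: the shift along the tool's x, y, z in m, then the turn about the tool's z in rad, then the finger opening in m, from 0 to 0.094. In form: [[[x, y, z, roll, hand], ...]]. A call has 1 to 5 rows; each row is the pose to reach, as a shift and turn from the pose commanded when the call began, along the tool's axes at that moment; what a row does not reach only later rows make up. A row lasts 1/10 s, in which the tool goes at most 50 mm and 8.59 degrees, less where a joint would pass 70% of its speed; a pose out of reach is approached as far as the arm can. A call with a gripper value outside its range is refused whole. The fingers move at their own pace and stop on an object; FORCE is the grip in N (left out, the last holds). Time passes only in rows, so rows that repeat a pose let the fingers close. It gives the time, the measured TCP pose, the force and the opening at its end, in the units of the state.
- telemetry.get_state(): the state, without advancing time (a new reading comes with each control period).
- camera(name): name is "side" or "top" or "wrist"; returns the picture (420x560x3 uint8, red, green, blue); there is no depth.
- calibration(name): a dict with "camera_matrix" (3x3 intrinsics, pixels), "world_to_cam" (4x4, takes a point from world to camera coordinates). Camera axes: x right, y up, looking along -z (the intrinsics and any distortion apply to the point x, -y, -z); pixel columns grow to the right and rows downward; lengths in m; the calibration is good to about 2 mm. The wrist camera is an equidistant fisheye: a pixel r from the principal point sees the ray r / f radians off the axis. A picture is of the moment at which its call begins: read the wrist's pose just before it. calibration takes no time and is no camera call; for the wrist camera it gives the pose at the moment of the call.
- manip.finish_job(): hands the job in, once; it reports no verdict.
Trained networks look in the newest picture that a camera, given by its name, has taken for a name from the list of things; names that differ only in an ending like _2 or _b are one class to them, and where a whole thing is asked for, a point or a joint stands for the part that bears it (a point fixed in the world has none). Each returns a list of dicts, best first, with "p" (0 to 1); they miss things now and then, are a little off and sometimes report something else, mostly with a low value. They report only what shows in the picture. A call takes as long as a camera call. They do not tell look-alikes from the thing itself.
- find_in(camera, label): "bbox" ([left, top, right, bottom] as shares, 0 to 1, of the picture: columns of its width, rows of its height, round what is visible of it).
- tip_of(camera, label): "xy" ([column, row] as shares, 0 to 1, of the picture: columns of its width, rows of its height: a listed point, or the origin of a listed thing).
The state is a dict: "t": time; "joints": joint angles; "dq": joint speeds; "effort": joint torques, N m; "position": TCP position; "orientation": TCP orientation; "wrist_force": force on the tool from outside, world axes, zero at the start; "wrist_torque": the same for the moment, N m; "gripper_width": opening from 0.0 (shut) to 1.0 (fully open).
Only numpy, scipy, OpenCV 4.12 (cv2) and the standard library are available. Lean on these libraries where they do the work, as an engineer would, in place of code of your own. Each camera call takes 0.05 s, during which the arm holds its last target.

TASK

Hang the loose grey bin from the slatted panel, in the upper groove and about half-way along it: tilt its front up, feed the lip behind its back wall into the groove and up behind the slat, then swing the front down until the bin sits level with its back flat on the panel, and let it go. Work gently, feeling for the groove rather than forcing the lip against the slats, and leave the mug, the dropper bottle and the rock where they are.

Things in the scene. Friction and masses are not known exactly. Their poses are not given: they have to be found in the camera images.
- groove (a point): Point on the slatted panel's front face, half-way along, at the NOMINAL height of the upper groove's lower edge (140 mm up). x into the panel, y along it to the left, z up. Nominally the groove is open from z 0 to 14 mm, between slats 5 mm thick at z -56..0 and 14..32 mm. All slats and grooves really stand up to 15 mm higher or lower (one unknown shift, not measured); the face is always at x = 0.
- stand: The fixed panel with its stand: base 300 mm wide, 12 mm thick, from 52 mm before to 63 mm behind the face; end posts 18 mm wide, 190 mm high; slats 264 mm long between them, 25 mm free space behind them, then a board. A second groove is 70 mm below the upper; in it an identical bin hangs for good, 86 mm right of the middle. Origin on the bench under the middle of the face; axes as groove.
- bin_mid (a point): Centre (half-way up) of the loose grey open bin, standing on the bench with its back away from the robot: 84 mm deep (x), 44 mm wide (y), 46 mm high, 0.08 to 0.17 kg. x from the low front wall to the back wall, z up. Its flat side walls (full height from 4 mm behind the front) can be gripped from outside, across 44 mm. The back wall's rear face is at x = 42 mm; behind it is the hanging lip.
- bin_lip (a point): Middle of the top edge of the bin's hanging lip, at x 51, z 39 mm from bin_mid; axes as the bin's. The lip is 32 mm wide: a level stem (z 19 to 23 mm from bin_mid) runs 11 mm back from the back wall and ends in an upturned lip 4 mm thick (x 49 to 53 mm, z 19 to 39 mm), 7 mm behind the back wall. The lip is taller than the groove is open, so it goes in only with the front tilted up some 45 degrees.
- bin: The loose bin; origin at the centre of its underside (23 mm below bin_mid), same axes. It enters moving in and up along the lip's own direction. Hung: the stem's underside rests on the groove's lower edge, the lip stands 6 mm up behind the upper slat, the back wall lies flat on the panel face with 2 mm of play.
- mug: Ceramic mug with stripes, 90 x 122 x 100 mm with its handle, standing on the bench; bystander. Origin at the centre of its underside.
- dropper_bottle: Brown dropper bottle with a black cap, 33 mm across and 102 mm high; bystander. Origin at the centre of its underside.
- brown_rock: Reddish brown rock specimen, 50 x 48 x 37 mm; bystander. Origin at the centre of its underside.
There are look-alikes about, which are no part of the job. What is meant by the bin is not yellow, and is the smaller of those in its own colour.

How it is judged:
On the way, in this order (a step that is already met when the one before it is completed fails the run):
1. the bin is lifted clear of the bench (height (world z) of bin above 0.05 m), for 0.2 s.
2. with its front tilted up, the bin's lip is in the upper groove, its top edge behind the slats (angle between bin_mid's own z axis and vertical above 0.3 rad and x of bin_lip in the frame of groove above 0.006 m and z of bin_lip in the frame of groove between -0.015 and 0.042 m and y of bin_lip in the frame of groove between -0.1 and 0.1 m), for 0.1 s.
At the end, for the whole second after the job is handed in: The bin hangs by its lip in the upper groove, stem on the groove's lower edge (centre 1 to 37 mm below groove), within 25 mm of the panel's middle, back wall within 5 mm of the panel face, level and square to the panel within 0.08 rad (x of bin_mid in the frame of groove between -0.047 and -0.038 m and y of bin_mid in the frame of groove between -0.025 and 0.025 m and z of bin_mid in the frame of groove between -0.037 and -0.001 m and angle between bin_mid's own z axis and vertical below 0.08 rad and angle between the x axis of bin_mid and the x axis of groove, either way round below 0.08 rad); the robot touches nothing.
It fails at once if the bin is pressed against the panel with more than 25 N (contact force between bin and stand above 25 N).
It fails at once if the robot itself presses on the panel with more than 25 N (contact force between the arm and stand above 25 N).
It fails at once if the mug is moved by more than 20 mm (distance of mug from where it was at the start of the episode above 0.02 m).
It fails at once if the dropper bottle is moved by more than 20 mm (distance of dropper_bottle from where it was at the start of the episode above 0.02 m).
It fails at once if the rock is moved by more than 20 mm (distance of brown_rock from where it was at the start of the episode above 0.02 m).
It also fails if it takes over 54 s, if anything falls off the work surface, if the arm or the gripper's body presses on something with over 40 N, if the wrist force passes 120 N, or if a joint passes its speed limit or range.

## Working session

There is one attempt and no reset: what is moved stays moved. The work goes in short steps, Python scripts to look and compute and a shell command to move; the robot and the scene stay as the last step left them, time stands still between calls to the robot, and variables do not carry over. Pictures are saved under pics/ and viewed, and the job is handed in when it is done.

```bash
mkdir -p pics; cat > h.py <<'E'
import numpy as np,cv2
from rig import telemetry,camera,calibration,manip,find_in,tip_of
def snap(n,f):
    im=camera(n); cv2.imwrite('pics/'+f+'.png',im[:,:,::-1]); return im
def proj(n,P):
    c=calibration(n);K=np.array(c['camera_matrix']);T=np.array(c['world_to_cam'])
    p=T@np.append(P,1); q=K@np.array([p[0],-p[1],-p[2]]); return q[:2]/q[2]
def ray(n,uv):
    c=calibration(n);K=np.array(c['camera_matrix']);T=np.array(c['world_to_cam'])
    d=np.linalg.inv(K)@np.array([uv[0],uv[1],1.]); d=np.array([d[0],-d[1],-d[2]])
    R=T[:3,:3];return -R.T@T[:3,3], R.T@d
def onz(n,uv,z):
    o,d=ray(n,uv); return o+d*(z-o[2])/d[2]
def st():
    s=telemetry.get_state()
    for k in ('t','position','orientation','wrist_force','wrist_torque','gripper_width'): print(k,np.round(s[k],4))
    return s
E
python3 - <<'E'
from h import *
s=st()
for n in('side','top','wrist'):
    snap(n,n+'0')
    print(n,calibration(n).keys(),np.round(calibration(n)['world_to_cam'],3).tolist(),np.round(calibration(n)['camera_matrix'],1).tolist())
    if n!='wrist':
      for l in('bin_mid','bin_lip','groove','stand','mug','dropper_bottle','brown_rock'):
        print(l,[(np.round(np.array(d['xy'])*[560,420],1).tolist(),round(d['p'],2)) for d in tip_of(n,l)[:4]])
E
```

```text
t 0.0
position [ 0.1387 -0.5572  0.2043]
orientation [ 0.9926  0.1216  0.     -0.0011]
wrist_force [ 0.0532 -0.3253 -1.1877]
wrist_torque [-0.0023  0.0118  0.0073]
gripper_width 1.0005
side dict_keys(['camera_matrix', 'world_to_cam']) [[-0.96, -0.281, 0.004, 0.566], [0.167, -0.56, 0.812, -0.148], [-0.226, 0.78, 0.584, -1.25], [0.0, 0.0, 0.0, 1.0]] [[452.2, 0.0, 276.3], [0.0, 452.2, 213.2], [0.0, 0.0, 1.0]]
bin_mid [([311.0, 291.6], 0.89), ([165.4, 323.8], 0.87), ([259.3, 315.0], 0.75)]
bin_lip [([238.9, 280.4], 0.6), ([292.9, 276.3], 0.59), ([186.0, 324.9], 0.58)]
groove [([278.0, 195.9], 0.79)]
stand [([275.6, 230.4], 0.83)]
mug [([340.7, 203.0], 0.92), ([310.9, 294.3], 0.63)]
dropper_bottle [([229.7, 287.7], 0.81), ([293.1, 273.4], 0.24)]
brown_rock [([296.0, 179.0], 0.49)]
top dict_keys(['camera_matrix', 'world_to_cam']) [[-0.003, -1.0, 0.01, 0.064], [0.989, -0.002, 0.146, -0.582], [-0.146, 0.01, 0.989, -1.176], [0.0, 0.0, 0.0, 1.0]] [[458.3, 0.0, 281.6], [0.0, 458.3, 207.8], [0.0, 0.0, 1.0]]
bin_mid [([214.2, 266.2], 0.89), ([139.9, 157.3], 0.77), ([172.3, 228.8], 0.64)]
bin_lip [([214.3, 243.8], 0.81), ([121.2, 175.1], 0.78), ([176.5, 205.8], 0.64)]
groove [([305.8, 201.5], 0.56)]
stand [([302.0, 211.5], 0.73)]
mug [([371.7, 266.2], 0.7)]
dropper_bottle [([204.4, 190.6], 0.6)]
brown_rock [([415.2, 201.9], 0.78)]
wrist dict_keys(['camera_matrix', 'world_to_cam']) [[0.243, -0.97, -0.0, -0.575], [0.94, 0.235, -0.248, 0.027], [0.241, 0.06, 0.969, -0.39], [0.0, 0.0, 0.0, 1.0]] [[325.2, 0.0, 278.4], [0.0, 325.2, 211.4], [0.0, 0.0, 1.0]]
```

View pics/side0.png

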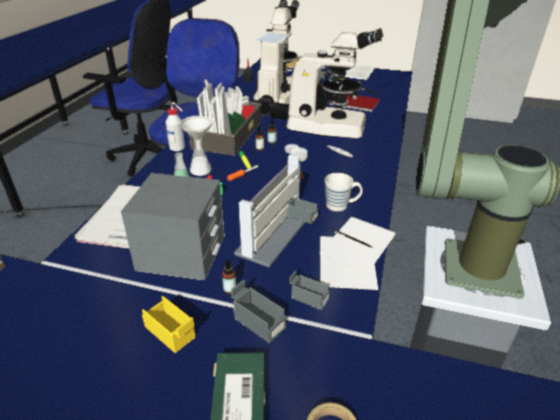

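View pics/top0.png

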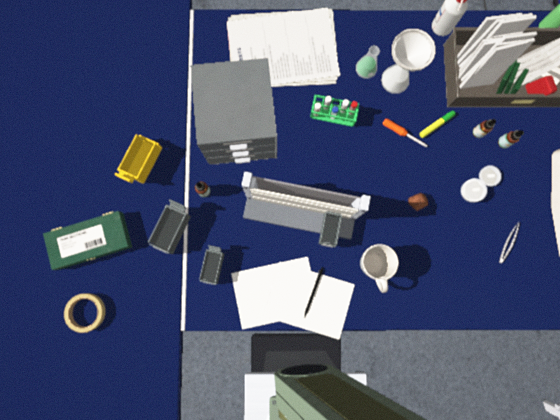

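View pics/wrist0.png

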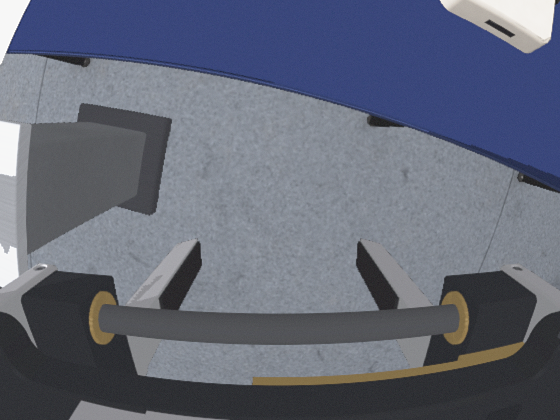

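```bash
cat >> h.py <<'E'
def tri(a,b,na='top',nb='side'):
    o1,d1=ray(na,a);o2,d2=ray(nb,b)
    A=np.c_[d1,-d2]; x=np.linalg.lstsq(A,o2-o1,rcond=None)[0]
    p,q=o1+d1*x[0],o2+d2*x[1]; return (p+q)/2, np.linalg.norm(p-q)
E
python3 - <<'E'
from h import *
for l,a,b in(('mid',(214.2,266.2),(311,291.6)),('lip',(214.3,243.8),(292.9,276.3)),('groove',(305.8,201.5),(278,195.9)),('stand',(302,211.5),(275.6,230.4))):
    print(l,tri(a,b))
print('mid top z.023',onz('top',(214.2,266.2),.023),'side',onz('side',(311,291.6),.023))
print('stand', onz('top',(302,211.5),0),onz('side',(275.6,230.4),0))
for f,n,x0,x1,y0,y1 in(('top0','top',180,240,230,300),('top0','top',230,380,165,250),('side0','side',270,350,250,320),('side0','side',225,325,145,275)):
    im=cv2.imread('pics/'+f+'.png')[y0:y1,x0:x1]; k=min(800/(x1-x0),600/(y1-y0))
    k=int(k); cv2.imwrite(f'pics/z_{n}_{x0}.png',cv2.resize(im,None,fx=k,fy=k,interpolation=cv2.INTER_CUBIC)); print(n,x0,y0,k)
E
```

```text
mid (array([0.42776897, 0.24215877, 0.01637909]), np.float64(0.002051452379453032))
lip (array([0.48119585, 0.23753652, 0.05167413]), np.float64(0.009590724232940079))
groove (array([0.58435662, 0.00335564, 0.12616149]), np.float64(0.0014176000107219344))
stand (array([0.5831925 , 0.00730434, 0.00185723]), np.float64(0.011860609023348734))
mid top z.023 [0.42865442 0.24140285 0.023     ] side [0.42562302 0.24849533 0.023     ]
stand [0.57756377 0.00616154 0.        ] [0.58990911 0.00518003 0.        ]
top 180 230 8
top 230 165 5
side 270 250 8
side 225 145 4
```

View pics/z_top_180.png

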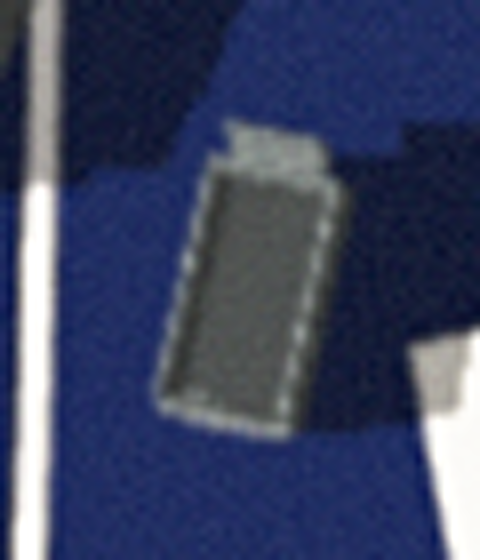

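View pics/z_top_230.png

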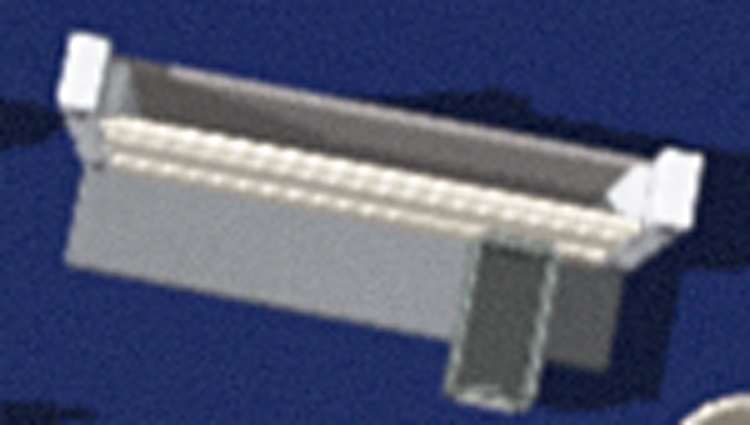

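View pics/z_side_270.png

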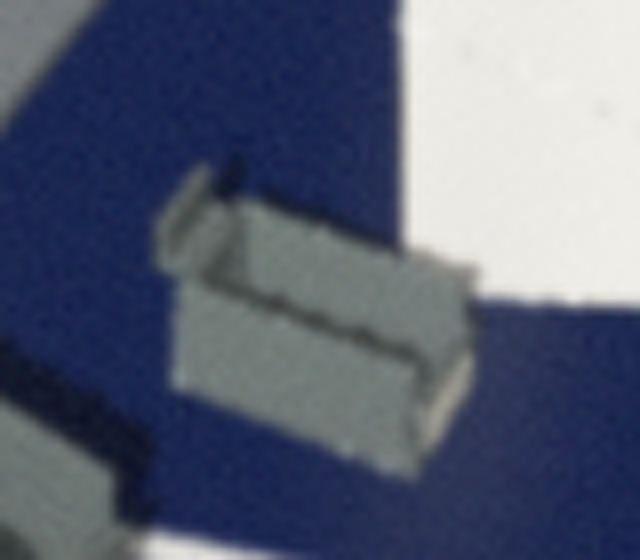

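View pics/z_side_225.png

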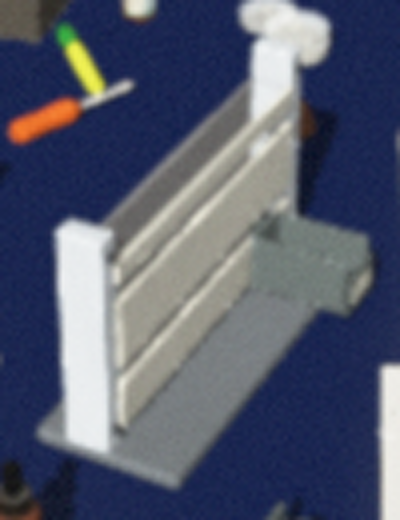

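```bash
cat > fit.py <<'E'
from h import *
from scipy.optimize import least_squares
def fit(pts,x0,zfree=False):
    def f(p):
        c,s=np.cos(p[2]),np.sin(p[2]); r=[]
        for n,P,uv in pts:
            P=np.array(P); W=[p[0]+c*P[0]-s*P[1],p[1]+s*P[0]+c*P[1],P[2]]
            r+=list(proj(n,W)-np.array(uv))
        return np.array(r)
    R=least_squares(f,x0,loss='soft_l1'); return R.x,f(R.x).reshape(-1,2)
if __name__=='__main__':
    T=lambda x,y:(180+x/8,230+y/8); S=lambda x,y:(270+x/8,250+y/8)
    b=[('top',(.042,.022,.046),T(212,160)),('top',(.042,-.022,.046),T(345,185)),('top',(-.038,.022,.046),T(160,400)),('top',(-.038,-.022,.046),T(295,430)),
     ('side',(.042,.022,0),S(175,385)),('side',(-.042,.022,0),S(415,475)),('side',(.042,.022,.046),S(180,275)),('side',(-.038,.022,.046),S(418,360)),('side',(-.038,-.022,.046),S(475,270))]
    x,r=fit(b,[.428,.242,-.1]);print('bin',x,np.round(r,1).tolist())
    T=lambda x,y:(230+x/5,165+y/5); S=lambda x,y:(225+x/4,145+y/4)
    b=[('top',(-.052,.15,.012),T(66,263)),('top',(-.052,-.15,.012),T(610,370)),('side',(-.052,.15,.012),S(180,477)),('side',(.063,.15,.012),S(38,428)),
     ('top',(0,.132,.172),T(105,118)),('top',(0,-.132,.172),T(640,235)),('side',(-.052,.15,.0),S(178,489))]
    x,r=fit(b,[.58,0.003,-.1]);print('stand',x,np.round(r,1).tolist())
    print(proj('side',[0,0,0]))
E
python3 fit.py
```

```text
bin [ 0.42565266  0.24591011 -0.19639243] [[-0.1, -0.4], [-0.2, -0.2], [-0.2, 0.1], [-0.5, -0.4], [0.3, -0.9], [0.8, -0.5], [0.1, -0.1], [0.1, 0.2], [-0.2, 0.1]]
stand [ 0.58014865  0.00994063 -0.20195057] [[-0.2, 0.1], [-0.4, 0.6], [-0.3, -0.5], [-0.5, -1.1], [-1.0, 1.0], [0.9, -0.6], [0.2, -0.2]]
[480.94306002 266.77644445]
```

```bash
python3 - <<'E'
from h import *
im=cv2.cvtColor(cv2.imread('pics/side0.png'),cv2.COLOR_BGR2GRAY).astype(float)
x0,y0,a=.580,.0099,-.202
c,s=np.cos(a),np.sin(a)
zs=np.arange(.05,.2,.002); acc=[]
for y in np.arange(.0,.125,.005):
    pr=[]
    for z in zs:
        u,v=proj('side',[x0-s*y,y0+c*y,z]); pr.append(cv2.getRectSubPix(im.astype(np.float32),(1,1),(float(u),float(v)))[0,0])
    acc.append(pr)
m=np.array(acc); 
for z,v,w in zip(zs,m[:12].mean(0),m[12:].mean(0)): print(round(z*1000),round(v),round(w),end=' | ')
# top camera profile
print()
im=cv2.cvtColor(cv2.imread('pics/top0.png'),cv2.COLOR_BGR2GRAY).astype(np.float32)
E
python3 - <<'E'
import cv2
im=cv2.imread('pics/side0.png')[150:260,245:305]
cv2.imwrite('pics/z2.png',cv2.resize(im,None,fx=5.4,fy=5.4,interpolation=cv2.INTER_CUBIC))
E
```

```text
50 150 151 | 52 150 152 | 54 152 153 | 56 154 157 | 58 160 162 | 60 168 170 | 62 177 179 | 64 185 185 | 66 189 188 | 68 186 182 | 70 176 170 | 72 161 153 | 74 147 139 | 76 137 129 | 78 134 130 | 80 136 133 | 82 141 140 | 84 146 146 | 86 150 150 | 88 152 152 | 90 154 153 | 92 154 153 | 94 153 153 | 96 153 153 | 98 153 153 | 100 153 153 | 102 153 153 | 104 152 152 | 106 153 152 | 108 152 152 | 110 152 152 | 112 152 153 | 114 152 153 | 116 152 153 | 118 152 153 | 120 152 153 | 122 153 153 | 124 155 154 | 126 158 157 | 128 165 162 | 130 175 169 | 132 187 178 | 134 198 185 | 136 201 185 | 138 196 177 | 140 182 162 | 142 164 146 | 144 147 133 | 146 137 130 | 148 134 134 | 150 137 141 | 152 142 147 | 154 147 151 | 156 151 155 | 158 156 158 | 160 162 164 | 162 171 175 | 164 181 187 | 166 189 195 | 168 190 196 | 170 184 188 | 172 169 172 | 174 151 151 | 176 132 131 | 178 117 116 | 180 108 107 | 182 104 103 | 184 101 102 | 186 101 101 | 188 101 102 | 190 101 102 | 192 101 102 | 194 101 102 | 196 102 104 | 198 105 106 | 200 110 112 |
```

View pics/z2.png

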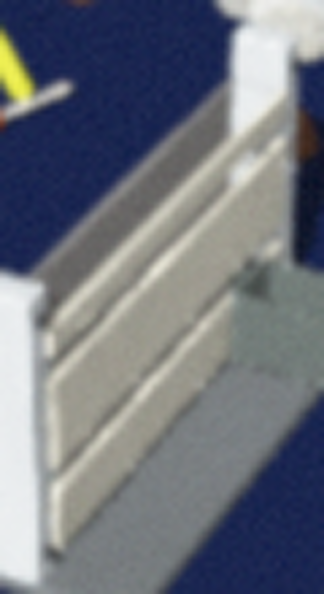

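```bash
cat >> h.py <<'E'
from scipy.spatial.transform import Rotation as Ro
def go(target,yaw=None,s=None):
    s=s or telemetry.get_state(); R=Ro.from_quat(s['orientation']).as_matrix()
    d=R.T@(np.array(target)-s['position']); y=np.arctan2(R[1,0],R[0,0])
    r=None if yaw is None else -((yaw-y+np.pi)%(2*np.pi)-np.pi)
    print('pos',np.round(s['position'],4),'yaw',round(y,4),'t',round(s['t'],2),'-> shift',np.round(d,4),'roll',r)
E
python3 -c "
from h import *
go([.36,-.38,.28],2.945)
for n,u in(('mug',(378,262)),('bottle',(203,188)),('rock',(417,201))): print(n,onz('top',u,.05))
"
```

```text
pos [ 0.1388 -0.558   0.2055] yaw 0.2438 t 0.85 -> shift [ 0.2576 -0.1194 -0.0745] roll -2.701227820544804
mug [ 0.43761029 -0.18756022  0.05      ]
bottle [0.63409424 0.27112176 0.05      ]
rock [ 0.5981579  -0.29679245  0.05      ]
```

```bash
python3 -m jog '[[[0.05,-0.024,-0.015,-0.14,0.09],[0.1,-0.048,-0.03,-0.28,0.09],[0.15,-0.072,-0.045,-0.42,0.09],[0.2,-0.096,-0.06,-0.56,0.09],[0.25,-0.12,-0.075,-0.7,0.09]]]'; python3 -c "
from h import *
go([.40,-.05,.26],2.945)"
```

```text
t: 1.35
position: [0.3259, -0.4028, 0.2714]
orientation: [0.89, 0.457, 0.0, 0.0]
wrist_force: [0.0, -0.5, -0.3]
gripper_width: 0.953
pos [ 0.3259 -0.4028  0.2714] yaw 0.9491 t 1.35 -> shift [ 0.3299 -0.1452  0.0113] roll -1.995931392575601
```

```bash
python3 -m jog '[[[0.045,-0.02,0,-0.14,0.09],[0.09,-0.04,0,-0.28,0.09],[0.135,-0.06,0,-0.42,0.09],[0.18,-0.08,0,-0.57,0.09],[0.225,-0.1,0.0,-0.7,0.09]]]'; python3 -c "
from h import *
go([.40,-.05,.26],2.945)"
```

```text
t: 1.85
position: [0.3758, -0.1614, 0.271]
orientation: [0.679, 0.734, 0.0, 0.0]
wrist_force: [1.3, 0.4, 0.4]
gripper_width: 0.958
pos [ 0.3758 -0.1614  0.271 ] yaw 1.6489 t 1.85 -> shift [0.1092 0.0328 0.0109] roll -1.2961378309299407
```

```bash
python3 -m jog '[[[0.03,0.01,0.01,-0.14,0.09],[0.06,0.02,0.02,-0.28,0.09],[0.09,0.03,0.03,-0.42,0.09],[0.12,0.04,0.04,-0.56,0.09],[0.12,0.04,0.05,-0.7,0.09]]]'; python3 -c "
from h import *
go([.41,.0,.21],2.945)"
```

```text
t: 2.35
position: [0.4073, -0.0376, 0.2206]
orientation: [0.383, 0.924, 0.001, 0.0]
wrist_force: [0.3, -0.2, -0.1]
gripper_width: 0.96
pos [ 0.4073 -0.0376  0.2206] yaw 2.3545 t 2.35 -> shift [0.0247 0.0285 0.0106] roll -0.5905300060055767
```

```bash
python3 -m jog '[[[0.025,0.03,0.01,-0.14,0.09],[0.025,0.03,0.01,-0.28,0.09],[0.025,0.03,0.01,-0.42,0.09],[0.025,0.03,0.01,-0.56,0.09],[0.025,0.03,0.01,-0.59,0.09]]]'; python3 -m jog '[[[0,0,0,0,0.09]]]'; python3 -c "
from h import *
go([.41,.0,.21],2.945)
snap('wrist','wrist1')
for l in ('groove','stand'): print(l,[(np.round(np.array(d['xy'])*[560,420],1).tolist(),round(d['p'],2)) for d in tip_of('wrist',l)[:3]])
import json
c=calibration('wrist');json.dump({k:np.array(v).tolist() for k,v in c.items()},open('wc1.json','w'))
"
```

```text
t: 2.85
position: [0.4109, -0.0016, 0.2108]
orientation: [0.102, 0.995, -0.0, 0.0]
wrist_force: [0.4, 0.8, 0.7]
gripper_width: 0.958
t: 2.95
position: [0.4109, -0.0018, 0.2108]
orientation: [0.104, 0.995, -0.0, 0.0]
wrist_force: [0.4, -0.2, 0.4]
gripper_width: 0.958
pos [ 0.4109 -0.0018  0.2108] yaw 2.9338 t 2.95 -> shift [0.0013 0.0015 0.0008] roll -0.011220205573218234
groove [([323.3, 374.0], 0.86)]
stand [([311.4, 305.8], 0.61)]
```

View pics/wrist1.png

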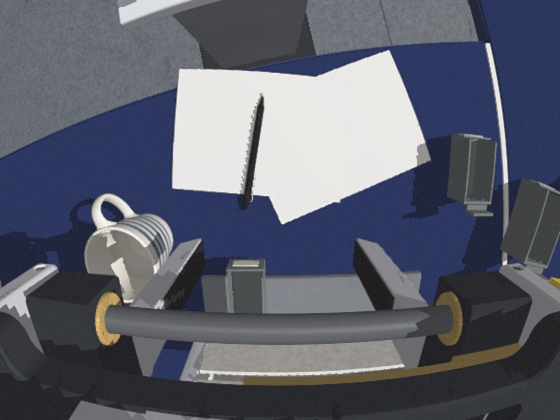

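```bash
cat >> h.py <<'E'
def fray(c,uv):
    K=np.array(c['camera_matrix']);T=np.array(c['world_to_cam'])
    v=np.array([(uv[0]-K[0,2])/K[0,0],(uv[1]-K[1,2])/K[1,1]]); th=np.hypot(*v); v=v/th*np.sin(th)
    d=np.array([v[0],-v[1],-np.cos(th)]);R=T[:3,:3];return -R.T@T[:3,3],R.T@d
def fproj(c,P):
    K=np.array(c['camera_matrix']);T=np.array(c['world_to_cam']);p=T@np.append(P,1);v=np.array([p[0],-p[1]]);z=-p[2]
    r=np.hypot(*v);th=np.arctan2(r,z);return v/r*th*K[0,0]+K[:2,2]
SP=np.array([.580,.0099]);SY=-.202
def s2w(x,y,z):
    c,s=np.cos(SY),np.sin(SY);return np.array([SP[0]+c*x-s*y,SP[1]+s*x+c*y,z])
E
python3 - <<'E'
from h import *
import json
c=json.load(open('wc1.json'))
n=np.array([np.cos(SY),np.sin(SY),0])
for uv in((200,374),(300,371),(323,374),(405,367),(210,347),(395,340)):
    o,d=fray(c,uv); t=n@(np.append(SP,0)-o)/(n@d); print(uv,o+t*d)
for P in((-.052,.15,.012),(-.052,-.15,.012),(0,0,.08),(0,0,.13),(0,0,.14),(0,0,.172),(0,.132,.14),(0,-.132,.14)): print(P,fproj(c,s2w(*P)))
im=cv2.imread('pics/wrist1.png')[260:400,180:430]
cv2.imwrite('pics/z3.png',cv2.resize(im,None,fx=3.2,fy=3.2,interpolation=cv2.INTER_CUBIC))
E
```

```text
(200, 374) [ 0.55453557 -0.11444225  0.14214532]
(300, 371) [ 0.57514445 -0.01380956  0.13368755]
(323, 374) [0.57979983 0.00892258 0.13968673]
(405, 367) [0.59767194 0.09619171 0.14016202]
(210, 347) [ 0.55498758 -0.11223509  0.09488788]
(395, 340) [0.59849013 0.10018689 0.09008357]
(-0.052, 0.15, 0.012) [421.37456571 271.71392552]
(-0.052, -0.15, 0.012) [199.0983313  275.70763083]
(0, 0, 0.08) [318.01968638 340.12628611]
(0, 0, 0.13) [322.90909322 367.87988946]
(0, 0, 0.14) [324.00240243 374.15386865]
(0, 0, 0.172) [327.7887294  396.08575358]
(0, 0.132, 0.14) [440.69255144 361.53738644]
(0, -0.132, 0.14) [195.67429707 372.29647159]
```

View pics/z3.png

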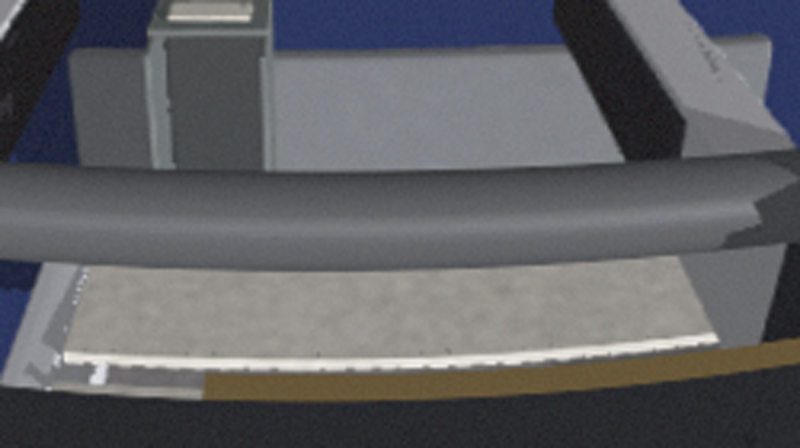

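```bash
python3 - <<'E'
from h import *
import json
c=json.load(open('wc1.json'))
n=np.array([np.cos(SY),np.sin(SY),0])
im=cv2.cvtColor(cv2.imread('pics/wrist1.png'),cv2.COLOR_BGR2GRAY)
for u in range(215,400,20): print(u,im[358:386,u].tolist())
for u in range(215,400,20):
    col=im[355:380,u].astype(float); k=int(np.argmax(np.diff(cv2.GaussianBlur(col[:,None],(1,3),0)[:,0]))) ; v=355+k+.5
    o,d=fray(c,(u,v)); t=n@(np.append(SP,0)-o)/(n@d); print(u,v,(o+t*d)[2])
E
```

```text
215 [150, 145, 147, 146, 147, 149, 151, 150, 149, 147, 148, 134, 160, 212, 219, 188, 117, 104, 109, 108, 108, 113, 141, 149, 145, 82, 40, 42]
235 [148, 146, 143, 146, 147, 142, 148, 143, 145, 143, 148, 146, 142, 171, 217, 224, 214, 148, 108, 108, 108, 109, 109, 135, 147, 146, 101, 52]
255 [146, 150, 149, 147, 150, 150, 148, 144, 148, 148, 150, 149, 147, 158, 217, 231, 226, 158, 103, 91, 87, 87, 91, 86, 88, 91, 89, 50]
275 [146, 149, 150, 150, 153, 154, 153, 148, 150, 152, 151, 152, 149, 151, 193, 222, 221, 187, 113, 86, 88, 89, 89, 87, 91, 86, 88, 61]
295 [148, 152, 150, 153, 152, 151, 149, 151, 153, 150, 148, 146, 144, 148, 206, 222, 221, 168, 109, 91, 86, 90, 88, 89, 88, 89, 87, 53]
315 [149, 148, 148, 145, 146, 147, 150, 150, 149, 149, 150, 149, 148, 168, 222, 226, 230, 121, 93, 88, 86, 87, 88, 88, 88, 90, 79, 46]
335 [150, 151, 153, 150, 151, 149, 149, 151, 149, 150, 147, 145, 170, 223, 221, 168, 107, 96, 89, 86, 90, 89, 91, 89, 90, 80, 48, 39]
355 [147, 146, 142, 143, 143, 142, 145, 142, 144, 148, 153, 210, 224, 224, 173, 98, 89, 88, 88, 87, 87, 91, 84, 89, 61, 39, 41, 42]
375 [144, 148, 143, 148, 149, 150, 151, 149, 149, 206, 223, 221, 136, 84, 86, 89, 87, 89, 87, 91, 91, 89, 72, 42, 40, 41, 41, 41]
395 [143, 147, 150, 147, 149, 146, 152, 219, 223, 217, 117, 84, 87, 91, 88, 91, 89, 89, 89, 87, 59, 41, 43, 43, 45, 37, 42, 41]
215 370.5 0.13508953324596135
235 371.5 0.13515770788925585
255 371.5 0.13426174711458028
275 371.5 0.1339778063116221
295 371.5 0.13430186855306742
315 371.5 0.13523520523298738
335 370.5 0.1352052785720923
355 368.5 0.13420225099932365
375 366.5 0.13381872623827457
395 364.5 0.13408276882231746
```

```bash
cat > plan.py <<'E'
import numpy as np
def seg(a,b,n): return np.array([np.array(a)+(np.array(b)-a)*t for t in np.linspace(0,1,n)])
def rectpts(x0,x1,z0,z1,st=1.):
    P=[(x0,z0),(x1,z0),(x1,z1),(x0,z1)];o=[]
    for i in range(4):
        a,b=np.array(P[i],float),np.array(P[(i+1)%4],float); o.append(seg(a,b,max(2,int(np.linalg.norm(b-a)/st)+1)))
    return np.vstack(o)
binr=[(-42,42,-23,23),(42,53,19,23),(49,53,19,39)]
sl=[(0,5,-56,0),(0,5,14,32),(30,40,-100,40)]
BP=np.vstack([rectpts(*r) for r in binr]); SPt=np.vstack([rectpts(*r) for r in sl])
def sd(P,r):
    dx=np.maximum(r[0]-P[...,0],P[...,0]-r[1]);dz=np.maximum(r[2]-P[...,1],P[...,1]-r[3])
    return np.where((dx>0)|(dz>0),np.hypot(np.maximum(dx,0),np.maximum(dz,0)),np.maximum(dx,dz))
def clear(X,Z,th):
    c,s=np.cos(th),np.sin(th)
    W=np.c_[BP[:,0]*c+BP[:,1]*s+X,-BP[:,0]*s+BP[:,1]*c+Z]
    d=min(sd(W,r).min() for r in sl)
    Q=SPt-[X,Z]; L=np.c_[Q[:,0]*c-Q[:,1]*s,Q[:,0]*s+Q[:,1]*c]
    return min(d,min(sd(L,r).min() for r in binr))
if __name__=='__main__':
    # parametrise by lip top in groove frame
    for deg in (60,55,50,45,40,35,30,25,20,15,10,5,0):
        th=np.radians(deg);c,s=np.cos(th),np.sin(th); best=[]
        for lx in np.arange(2,28,1.):
            bb=max((clear(lx-(51*c+39*s),lz-(-51*s+39*c),th),lz) for lz in np.arange(-6,32,1.))
            best.append((lx,bb[1],round(bb[0],1)))
        print(deg,[b for b in best if b[2]>=0])
E
python3 plan.py
```

```text
60 [(np.float64(2.0), np.float64(8.0), np.float64(3.9)), (np.float64(3.0), np.float64(8.0), np.float64(3.4)), (np.float64(4.0), np.float64(9.0), np.float64(3.3)), (np.float64(5.0), np.float64(9.0), np.float64(3.3)), (np.float64(6.0), np.float64(9.0), np.float64(2.8)), (np.float64(7.0), np.float64(10.0), np.float64(2.5)), (np.float64(8.0), np.float64(10.0), np.float64(2.7)), (np.float64(9.0), np.float64(11.0), np.float64(2.6)), (np.float64(10.0), np.float64(11.0), np.float64(2.5)), (np.float64(11.0), np.float64(12.0), np.float64(2.7)), (np.float64(12.0), np.float64(12.0), np.float64(2.4)), (np.float64(13.0), np.float64(13.0), np.float64(2.8)), (np.float64(14.0), np.float64(14.0), np.float64(2.5)), (np.float64(15.0), np.float64(14.0), np.float64(2.6)), (np.float64(16.0), np.float64(14.0), np.float64(2.1)), (np.float64(17.0), np.float64(14.0), np.float64(1.3)), (np.float64(18.0), np.float64(13.0), np.float64(0.9)), (np.float64(19.0), np.float64(12.0), np.float64(0.3))]
55 [(np.float64(2.0), np.float64(8.0), np.float64(3.4)), (np.float64(3.0), np.float64(9.0), np.float64(3.4)), (np.float
[... 8023 characters left out ...]
 np.float64(26.0), np.float64(0.3))]
10 [(np.float64(9.0), np.float64(21.0), np.float64(0.7)), (np.float64(10.0), np.float64(21.0), np.float64(1.5)), (np.float64(11.0), np.float64(24.0), np.float64(2.2)), (np.float64(12.0), np.float64(26.0), np.float64(1.7)), (np.float64(13.0), np.float64(27.0), np.float64(0.9))]
5 [(np.float64(8.0), np.float64(21.0), np.float64(0.4)), (np.float64(9.0), np.float64(22.0), np.float64(1.3)), (np.float64(10.0), np.float64(27.0), np.float64(1.4)), (np.float64(11.0), np.float64(28.0), np.float64(0.5))]
0 [(np.float64(7.0), np.float64(30.0), np.float64(0.0)), (np.float64(8.0), np.float64(29.0), np.float64(1.0)), (np.float64(9.0), np.float64(30.0), np.float64(0.0))]
```

```bash
python3 -c "
from h import *
go([.392,.2525,.15])"
```

```text
pos [ 0.4109 -0.0018  0.2108] yaw 2.9331 t 3.1 -> shift [0.0712 0.2449 0.0608] roll None
```

```bash
python3 -m jog '[[[0.014,0.048,0.0,0.14,0.09],[0.028,0.097,0.0,0.28,0.09],[0.042,0.145,0.02,0.42,0.09],[0.056,0.195,0.04,0.56,0.09],[0.071,0.245,0.06,0.7,0.09]]]'; python3 -m jog '[[[0,0,0,0.145,0.09],[0,0,0,0.29,0.09],[0,0,0,0.43,0.09],[0,0,0,0.58,0.09],[0,0,0,0.72,0.09]]]';  python3 -m jog '[[[0,0,0,0.145,0.09],[0,0,0,0.29,0.09],[0,0,0,0.43,0.09],[0,0,0,0.58,0.09],[0,0,0,0.72,0.09]]]' ; python3 -m jog '[[[0,0,0,0.145,0.09],[0,0,0,0.29,0.09],[0,0,0,0.43,0.09],[0,0,0,0.58,0.09],[0,0,0,0.72,0.09]]]'; python3 -c "
from h import *
go([.392,.2525,.1],-.196)"
```

```text
t: 3.6
position: [0.3971, 0.2002, 0.1708]
orientation: [0.403, 0.915, 0.001, 0.001]
wrist_force: [-0.6, -0.0, 0.1]
gripper_width: 0.958
t: 4.1
position: [0.397, 0.1987, 0.1707]
orientation: [0.699, 0.715, -0.0, -0.0]
wrist_force: [0.0, -0.3, 0.1]
gripper_width: 0.958
t: 4.6
position: [0.397, 0.1986, 0.1708]
orientation: [0.906, 0.422, 0.0, -0.0]
wrist_force: [0.8, -0.6, -0.3]
gripper_width: 0.959
t: 5.1
position: [0.397, 0.1986, 0.1708]
orientation: [0.997, 0.076, 0.0, -0.0]
wrist_force: [0.5, 0.3, 0.0]
gripper_width: 0.957
pos [0.397  0.1986 0.1708] yaw 0.152 t 5.1 -> shift [ 0.0032 -0.054   0.0708] roll 0.3479633120685808
```

```bash
python3 -m jog '[[[0.003,-0.03,0.0,0.14,0.09],[0.003,-0.054,0.02,0.28,0.09],[0.003,-0.054,0.05,0.348,0.09],[0.003,-0.054,0.071,0.348,0.09],[0.003,-0.054,0.071,0.348,0.09]]]'; python3 -c "
from h import *
go([.392,.2525,.05],-.196)
snap('wrist','wrist2');c=calibration('wrist')
b=np.array([.42565,.2459]);a=-.196;C,S=np.cos(a),np.sin(a)
for P in((.042,.022,.046),(.042,-.022,.046),(-.038,.022,.046),(-.038,-.022,.046),(.051,.016,.062),(.051,-.016,.062)):
  print(P,fproj(c,[b[0]+C*P[0]-S*P[1],b[1]+S*P[0]+C*P[1],P[2]]))
"
```

```text
t: 5.6
position: [0.3884, 0.2514, 0.0967]
orientation: [0.996, -0.095, -0.003, 0.002]
wrist_force: [-0.1, 0.4, -0.2]
gripper_width: 0.954
pos [0.3884 0.2514 0.0967] yaw -0.1894 t 5.6 -> shift [ 0.0036 -0.0019  0.0466] roll 0.006613485845067935
(0.042, 0.022, 0.046) [246.00784796 120.51231222]
(0.042, -0.022, 0.046) [308.43123493 120.95928052]
(-0.038, 0.022, 0.046) [247.07106975 229.24765618]
(-0.038, -0.022, 0.046) [305.82005677 229.67641498]
(0.051, 0.016, 0.062) [252.79928697 106.31163453]
(0.051, -0.016, 0.062) [301.74138038 106.65936617]
```

View pics/wrist2.png

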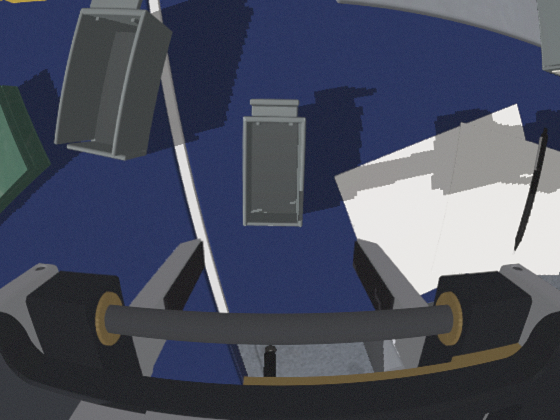

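```bash
python3 -m jog '[[[0.0055,-0.004,0.0,0.007,0.075],[0.0055,-0.004,0.02,0.007,0.075],[0.0055,-0.004,0.04,0.007,0.075],[0.0055,-0.004,0.055,0.007,0.075],[0.0055,-0.004,0.055,0.007,0.075]]]'; python3 -c "
from h import *
go([.3945,.2545,.034],-.196)
snap('wrist','wrist3')"
```

```text
t: 6.15
position: [0.3977, 0.2551, 0.0444]
orientation: [0.995, -0.098, -0.001, 0.0]
wrist_force: [-1.1, 0.2, -1.0]
gripper_width: 0.794
pos [0.3977 0.2551 0.0444] yaw -0.1972 t 6.15 -> shift [-0.003   0.0012  0.0104] roll -0.0011904976506205145
```

View pics/wrist3.png

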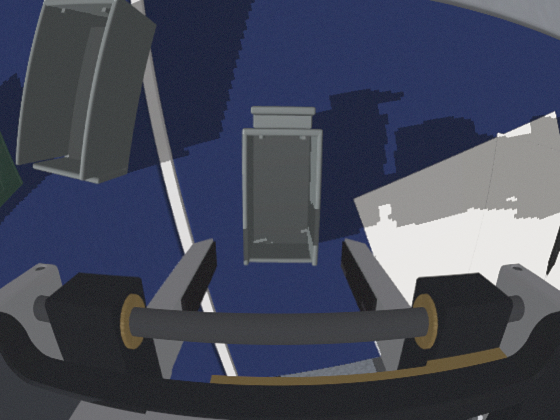

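```bash
python3 -c "
from h import *
c=calibration('wrist');s=telemetry.get_state();p=np.array(s['position']);R=Ro.from_quat(s['orientation']).as_matrix()
print(p)
for dx in(-.008,0,.008): print(fproj(c,p+R[:,0]*dx))
for uv in((243,130),(321,130),(244,264),(317,264)):
  o,d=fray(c,uv);q=o+d*(.046-o[2])/d[2];print(uv,q,R.T@(q-p))
"
```

```text
[0.39846446 0.25552436 0.04543243]
[277.78077332 265.78199831]
[277.79080258 253.45817518]
[277.80175701 240.74966189]
(243, 130) [0.47246999 0.26019158 0.046     ] [ 0.07166054 -0.01906389 -0.00050874]
(321, 130) [0.46426519 0.2183771  0.046     ] [ 0.07179975  0.02354773 -0.00052755]
(244, 264) [0.39581489 0.27670185 0.046     ] [-0.00674345 -0.02024937 -0.00056332]
(317, 264) [0.38729488 0.23376496 0.046     ] [-0.00669364  0.02352464 -0.00058271]
```

```bash
python3 -m jog '[[[-0.004,0.002,0.005,0,0.07],[-0.004,0.002,0.01,0,0.06],[-0.004,0.002,0.01,0,0.04],[-0.004,0.002,0.01,0,0.03],[-0.004,0.002,0.01,0,0.03]]]' 4;python3 -m jog '[[[0,0,0,0,0.03],[0,0,0,0,0.03],[0,0,0,0,0.03]]]' 4; python3 -c "
from h import *
st()
snap('side','side1')"
```

```text
t: 6.7
position: [0.3935, 0.2543, 0.0351]
orientation: [0.995, -0.098, 0.0, -0.0]
wrist_force: [0.3, -1.1, 0.9]
gripper_width: 0.469
t: 7.0
position: [0.3935, 0.2543, 0.0351]
orientation: [0.995, -0.098, 0.0, -0.0]
wrist_force: [-0.3, 1.1, 2.0]
gripper_width: 0.469
t 7.0
position [0.3935 0.2543 0.0351]
orientation [ 9.952e-01 -9.800e-02  3.000e-04 -2.000e-04]
wrist_force [-0.292   1.061   1.9897]
wrist_torque [0.0528 0.0943 0.0743]
gripper_width 0.4692
```

```bash
python3 -m jog '[[[0,0,-0.006,0,0.03],[0,0,-0.012,0,0.03],[0,0,-0.018,0,0.03],[0,0,-0.024,0,0.03],[0,0,-0.03,0,0.03]]]' 3; python3 -c "
from h import *
st()
im=snap('side','side2');w=snap('wrist','wrist4')
z=cv2.resize(im[240:330,260:370,::-1],None,fx=5,fy=5,interpolation=cv2.INTER_CUBIC); cv2.imwrite('pics/z5.png',z)"
```

```text
t: 7.55
position: [0.3933, 0.2542, 0.0653]
orientation: [0.995, -0.098, 0.0, -0.0]
wrist_force: [0.3, -0.7, -1.1]
gripper_width: 0.469
t 7.55
position [0.3933 0.2542 0.0653]
orientation [ 9.952e-01 -9.800e-02  1.000e-04 -0.000e+00]
wrist_force [ 0.3372 -0.721  -1.1019]
wrist_torque [-0.0265  0.0064  0.0019]
gripper_width 0.4691
```

View pics/z5.png

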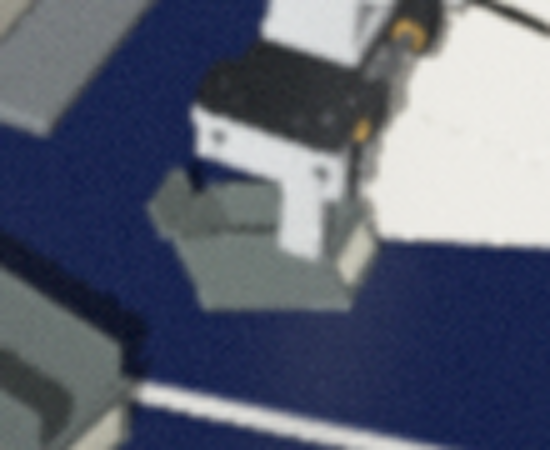

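```bash
python3 -m jog '[[[0,0,-0.003,0,0.03],[0,0,-0.006,0,0.03],[0,0,-0.009,0,0.03],[0,0,-0.012,0,0.03],[0,0,-0.014,0,0.03]]]' 3; python3 -c "
from h import *
st()
im=snap('side','side3');w=snap('wrist','wrist5')
z=cv2.resize(im[240:330,260:370,::-1],None,fx=5,fy=5,interpolation=cv2.INTER_CUBIC); cv2.imwrite('pics/z6.png',z)"
```

```text
t: 8.15
position: [0.3933, 0.2542, 0.0789]
orientation: [0.995, -0.098, 0.0, -0.0]
wrist_force: [-0.1, 0.2, -0.9]
gripper_width: 0.468
t 8.15
position [0.3933 0.2542 0.0789]
orientation [ 0.9952 -0.098   0.     -0.    ]
wrist_force [-0.0642  0.1509 -0.9368]
wrist_torque [ 0.035   0.0015 -0.0061]
gripper_width 0.468
```

View pics/z6.png

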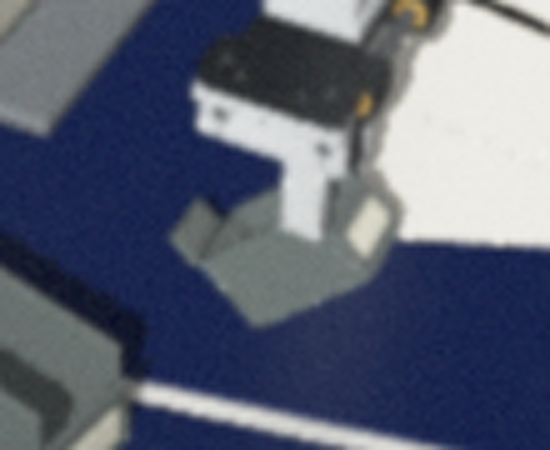

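View pics/wrist5.png

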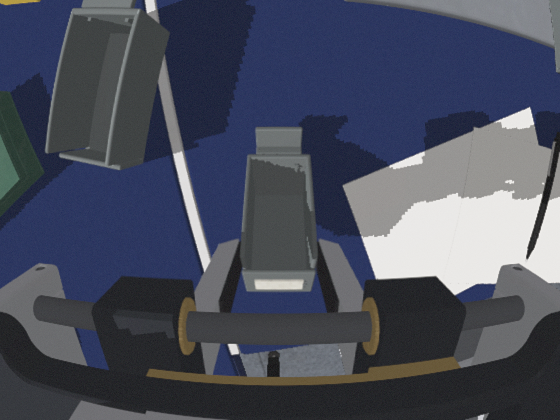

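```bash
cat > pose.py <<'E'
from h import *
from scipy.optimize import least_squares
def pose(obs,cw,th0=.8,yaw=-.1965,x0=None):
    # obs: (cam, (bx,by,bz) from mid, uv, w). returns mid xyz, theta
    Rz=Ro.from_euler('z',yaw).as_matrix()
    def W(p,P): return p[:3]+Rz@(Ro.from_euler('y',p[3]).as_matrix()@np.array(P))
    def f(p): return np.concatenate([w*((proj(n,W(p,P)) if n!='wrist' else fproj(cw,W(p,P)))-np.array(uv)) for n,P,uv,w in obs])
    s=telemetry.get_state()
    x0=np.r_[(np.array(s['position'])+[.02,0,-.03]) if x0 is None else x0,th0]
    R=least_squares(f,x0,loss='soft_l1'); return R.x,np.round(f(R.x),1)
E
python3 - <<'E'
from pose import *
c=calibration('wrist')
S=lambda x,y:(260+x/5,240+y/5)
o=[('side',(.042,.022,-.023),S(258,327),2),('side',(-.042,.022,-.023),S(372,278),2),('side',(.042,.022,.023),S(203,265),2),('side',(.051,.016,.039),S(193,195),1),
('wrist',(.042,.022,.023),(247,155),1),('wrist',(.042,-.022,.023),(311,155),1),('wrist',(.053,.016,.039),(256,128),1),('wrist',(.053,-.016,.039),(302,128),1)]
x,r=pose(o,c);print(x,np.degrees(x[3]),r)
s=telemetry.get_state();R=Ro.from_quat(s['orientation']).as_matrix();print('mid in tool',R.T@(x[:3]-s['position']))
E
```

```text
[0.40177948 0.25192414 0.04536632 0.83672775] 47.940968581831825 [ 0.6  0.2  1.   0.1 -1.2 -1.6 -4.   8.1  0.7  0.1 -0.8  0.2 -0.2 -0.2
  0.2 -0.1]
mid in tool [0.0086546  0.00064028 0.0337011 ]
```

```bash
python3 -m jog '[[[0.003,0,0,0,0.03],[0.007,0,-0.0,0,0.03],[0.011,0,-0.0005,0,0.03],[0.015,0,-0.001,0,0.03],[0.018,0,-0.001,0,0.03]]]' 3; python3 -c "
from h import *
st()
im=snap('side','side4');w=snap('wrist','wrist6')
z=cv2.resize(im[240:330,260:370,::-1],None,fx=5,fy=5,interpolation=cv2.INTER_CUBIC); cv2.imwrite('pics/z7.png',z)"
```

```text
t: 8.75
position: [0.4116, 0.2506, 0.0798]
orientation: [0.995, -0.098, 0.0, -0.0]
wrist_force: [-0.4, 1.7, 2.3]
gripper_width: 0.465
t 8.75
position [0.4116 0.2506 0.0798]
orientation [ 9.952e-01 -9.820e-02  2.000e-04 -1.000e-04]
wrist_force [-0.36    1.6758  2.2999]
wrist_torque [0.013  0.0593 0.0048]
gripper_width 0.465
```

View pics/z7.png

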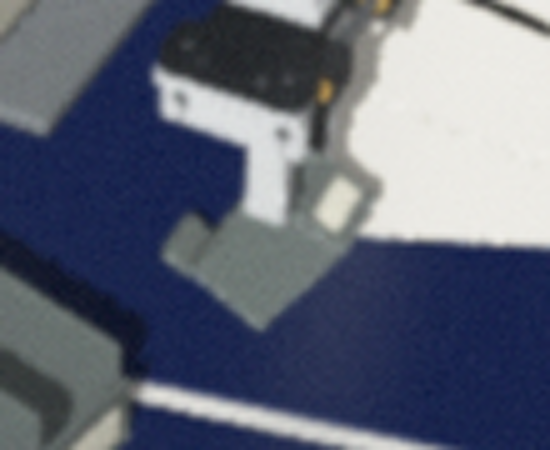

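View pics/wrist6.png

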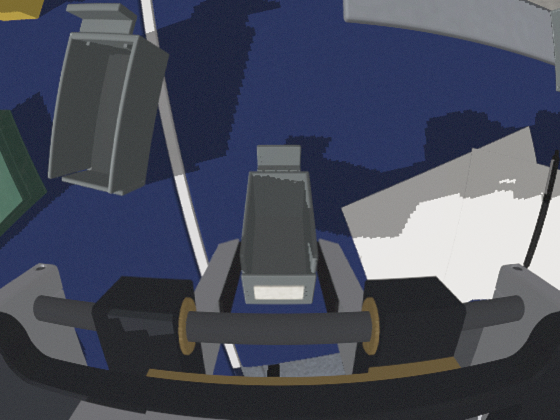

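Rotation increased with the rear edge held on the bench. I'll fix the pose numerically.

```bash
python3 - <<'E'
from pose import *
c=calibration('wrist')
S=lambda x,y:(260+x/5,240+y/5)
o=[('side',(.042,.022,-.023),S(262,331),2),('side',(-.042,.022,-.023),S(355,237),1),('side',(.042,.022,.023),S(195,273),2),('side',(.053,.016,.019),S(163,252),1),
('wrist',(.042,.022,.023),(249,172),1),('wrist',(.042,-.022,.023),(310,173),1),('wrist',(.053,.016,.039),(257,146),1),('wrist',(.053,-.016,.039),(300,146),1)]
x,r=pose(o,c);print(x,np.degrees(x[3]),r)
s=telemetry.get_state();R=Ro.from_quat(s['orientation']).as_matrix();print('mid in tool',R.T@(x[:3]-s['position']))
E
```

```text
[0.41148563 0.2499792  0.04605399 1.07329815] 61.495454347727005 [-0.  -0.7 -1.6  2.9 -1.9 -0.8  5.7  5.3  0.2  0.4 -1.4 -0.5  0.2  0.2
  0.6  0.3]
mid in tool [-9.07185844e-05  6.40630626e-04  3.37638401e-02]
```

```bash
python3 -m jog '[[[0,0,0,0,0.03],[0,0,0,0,0.03],[0,0,-0.004,0,0.03],[0,0,-0.01,0,0.03],[0,0,-0.02,0,0.03]]]' 10;python3 -m jog '[[[0,0,-0.02,0,0.03],[0,0,-0.045,0,0.03],[0,0,-0.07,0,0.03],[0,0,-0.09,0,0.03],[0,0,-0.1,0,0.03]]]' 10; python3 -c "
from h import *
p=s2w(-.085,0,.2);print(p);go(p,-.202)"
```

```text
t: 9.35
position: [0.4096, 0.2503, 0.0993]
orientation: [0.995, -0.098, -0.001, 0.001]
wrist_force: [-0.3, -0.2, -1.0]
gripper_width: 0.466
t: 9.85
position: [0.412, 0.2512, 0.2026]
orientation: [0.995, -0.098, 0.002, -0.001]
wrist_force: [0.9, -0.5, -1.3]
gripper_width: 0.468
[0.49672828 0.02695347 0.2       ]
pos [0.412  0.2512 0.2026] yaw -0.1963 t 9.85 -> shift [0.1268 0.2034 0.0025] roll 0.005719162341766726
```

```bash
python3 -m jog '[[[0.006,0.01,0,0,0.03],[0.019,0.03,0,0,0.03],[0.037,0.06,0,0.005,0.03],[0.056,0.09,0,0.005,0.03],[0.075,0.12,0,0.005,0.03]]]' 10;python3 -m jog '[[[0.016,0.026,0,0,0.03],[0.032,0.05,0,0,0.03],[0.044,0.07,0,0,0.03],[0.05,0.08,0,0,0.03],[0.052,0.083,0,0,0.03]]]' 10; python3 -c "
from h import *
st();p=s2w(-.085,0,.2);go(p,-.202)
im=snap('side','side5');w=snap('wrist','wrist7')
"
```

```text
t: 10.35
position: [0.4602, 0.1163, 0.1982]
orientation: [0.995, -0.1, -0.001, 0.0]
wrist_force: [0.9, 0.2, -1.4]
gripper_width: 0.465
t: 10.85
position: [0.4948, 0.0253, 0.1986]
orientation: [0.995, -0.102, -0.001, -0.0]
wrist_force: [-0.1, 0.7, -0.9]
gripper_width: 0.465
t 10.85
position [0.4948 0.0253 0.1986]
orientation [ 0.9948 -0.1016 -0.0012 -0.    ]
wrist_force [-0.1177  0.6598 -0.8624]
wrist_torque [ 0.0384 -0.0031  0.0409]
gripper_width 0.4652
pos [0.4948 0.0253 0.1986] yaw -0.2035 t 10.85 -> shift [ 0.0016 -0.002  -0.0014] roll -0.0015023670517799737
```

View pics/side5.png

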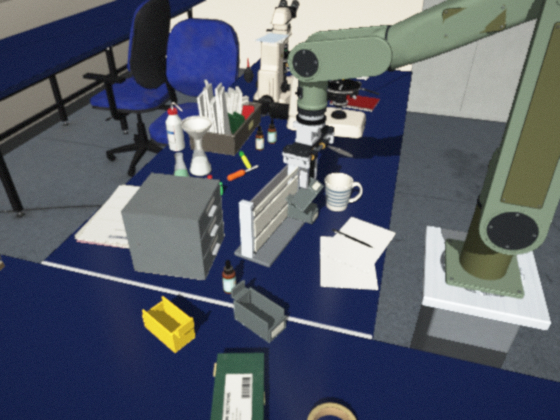

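View pics/wrist7.png

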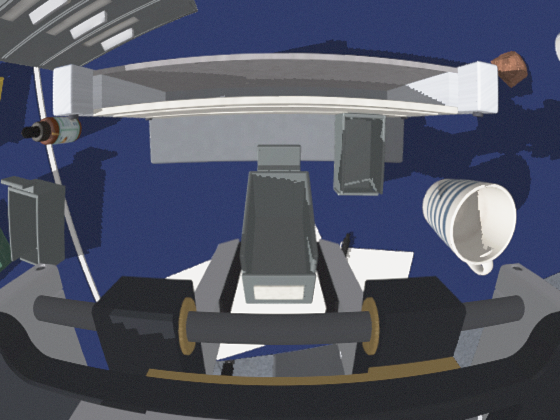

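```bash
python3 - <<'E'
from pose import *
c=calibration('wrist')
for P in((0,.1,.1665),(0,0,.1665),(0,-.1,.1665),(-.052,.15,.012),(-.052,-.15,.012)): print(P,fproj(c,s2w(*P)))
s=telemetry.get_state();R=Ro.from_quat(s['orientation']).as_matrix();p=np.array(s['position'])
x=np.array([0,.0006,.0338]); mid=p+R@x; th=np.radians(60)
Rb=Ro.from_euler('z',-.202).as_matrix()@Ro.from_euler('y',th).as_matrix()
for P in((.042,.022,.023),(.042,-.022,.023),(.053,.016,.039),(.053,-.016,.039),(.053,.016,.019),(.042,.022,-.023),(-.042,.022,-.023),(-.038,.022,.023)): print(P,fproj(c,mid+Rb@P),proj('side',mid+Rb@P))
im=cv2.imread('pics/side5.png')[140:260,240:340]
cv2.imwrite('pics/z8.png',cv2.resize(im,None,fx=5,fy=5,interpolation=cv2.INTER_CUBIC))
im=cv2.imread('pics/wrist7.png')[60:320,140:420]
cv2.imwrite('pics/z9.png',cv2.resize(im,None,fx=2.3,fy=2.3,interpolation=cv2.INTER_CUBIC))
E
```

```text
(0, 0.1, 0.1665) [131.56393494 113.28814736]
(0, 0, 0.1665) [276.89185799 106.39047921]
(0, -0.1, 0.1665) [422.87708464 113.44675386]
(-0.052, 0.15, 0.012) [151.40020242 164.44564518]
(-0.052, -0.15, 0.012) [404.09379865 164.77053212]
(0.042, 0.022, 0.023) [249.0367815  171.54941353] [289.79958139 201.03376137]
(0.042, -0.022, 0.023) [308.69835582 171.64672522] [296.67770051 193.39373302]
(0.053, 0.016, 0.039) [257.07197699 145.19665353] [284.57532163 198.59575563]
(0.053, -0.016, 0.039) [300.74889808 145.26910941] [289.65540463 193.0993815 ]
(0.053, 0.016, 0.019) [258.09513888 166.96363096] [290.0155018  203.17779718]
(0.042, 0.022, -0.023) [252.35185068 215.530034  ] [302.45222367 211.6880598 ]
(-0.042, 0.022, -0.023) [245.70580853 304.7454357 ] [317.84065878 193.70949011]
(-0.038, 0.022, 0.023) [239.71580717 258.75168904] [303.81747044 183.48162416]
```

View pics/z8.png

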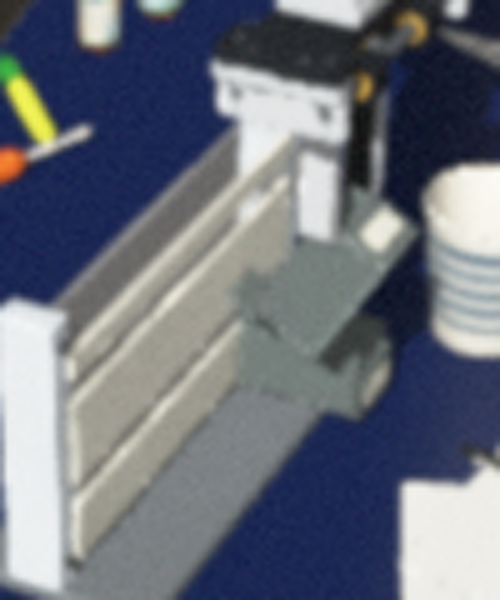

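View pics/z9.png

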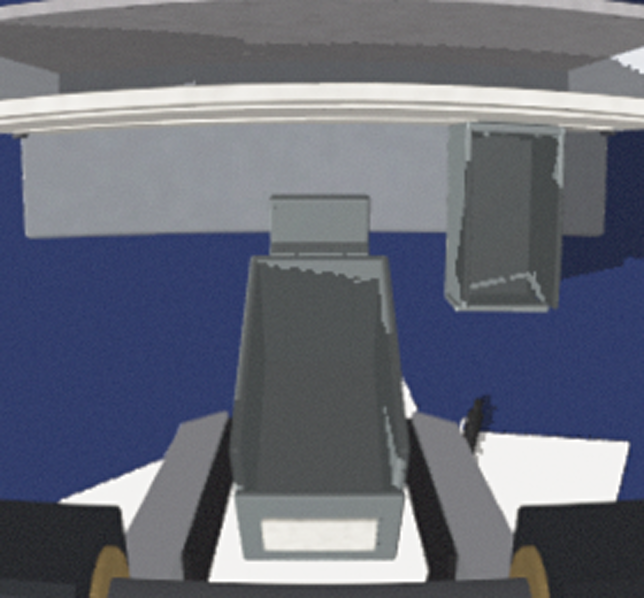

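```bash
cat > lip.py <<'E'
from h import *
import sys
GZ=.1345
def rep(th=60,off=(0,.0006,.0338),gz=GZ,tgt=None):
    s=telemetry.get_state();R=Ro.from_quat(s['orientation']).as_matrix();p=np.array(s['position'])
    mid=p+R@np.array(off); C,S=np.cos(SY),np.sin(SY); d=mid[:2]-SP
    g=np.array([C*d[0]+S*d[1],-S*d[0]+C*d[1],mid[2]-gz])*1000
    t=np.radians(th);l=g+[51*np.cos(t)+39*np.sin(t),0,-51*np.sin(t)+39*np.cos(t)]
    print('t',round(s['t'],2),'mid',np.round(g,1),'lip',np.round(l,1),'F',np.round(s['wrist_force'],1),'w',round(s['gripper_width'],3))
    return l
if __name__=='__main__': rep(*[float(a) for a in sys.argv[1:2]])
E
python3 lip.py
```

```text
t 10.95 mid [-86.9  -1.4  30.7] lip [-27.6  -1.4   6. ] F [ 0.3 -0.5 -0.8] w 0.469
```

```bash
python3 -m jog '[[[0.005,0,0.0005,0,0.03],[0.011,-0.001,0.001,0,0.03],[0.017,-0.001,0.002,0,0.03],[0.021,-0.001,0.002,0,0.03],[0.021,-0.001,0.002,0,0.03]]]' 8; python3 lip.py; python3 -c "
from h import *
im=snap('wrist','wrist8')[40:300,140:420,::-1]
cv2.imwrite('pics/z10.png',cv2.resize(im,None,fx=2.3,fy=2.3,interpolation=cv2.INTER_CUBIC))
im=snap('side','side6')[140:260,240:340,::-1]
cv2.imwrite('pics/z11.png',cv2.resize(im,None,fx=5,fy=5,interpolation=cv2.INTER_CUBIC))"
```

```text
t: 11.45
position: [0.5167, 0.0235, 0.1977]
orientation: [0.995, -0.1, 0.0, 0.0]
wrist_force: [-0.1, 0.5, -1.1]
gripper_width: 0.47
t 11.45 mid [-64.7   0.1  29.4] lip [-5.4  0.1  4.7] F [-0.1  0.5 -1.1] w 0.47
```

View pics/z10.png

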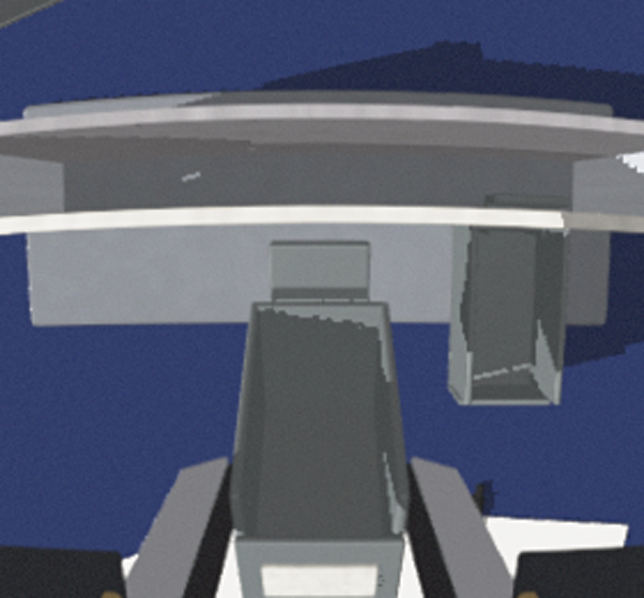

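View pics/z11.png

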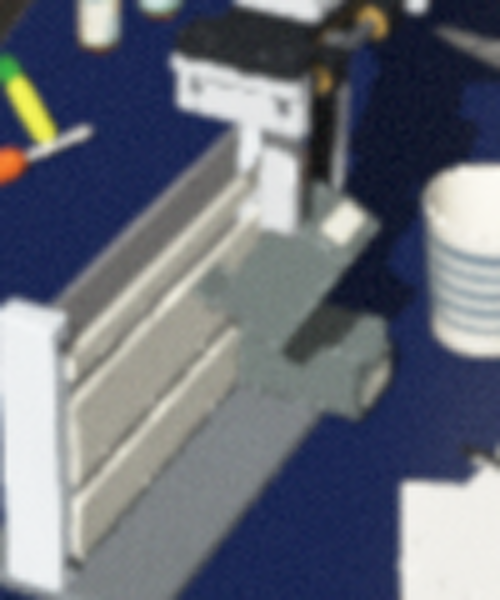

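```bash
python3 -m jog '[[[0.002,0,-0.001,0,0.03],[0.004,0,-0.002,0,0.03],[0.006,0,-0.003,0,0.03],[0.008,0,-0.004,0,0.03],[0.008,0,-0.004,0,0.03]]]' 8; python3 lip.py;  python3 -m jog '[[[0.001,0,-0.0005,0,0.03],[0.002,0,-0.001,0,0.03],[0.003,0,-0.0015,0,0.03],[0.004,0,-0.002,0,0.03],[0.004,0,-0.002,0,0.03]]]' 8; python3 lip.py; python3 -c "
from h import *
im=snap('wrist','wrist9')[40:300,140:420,::-1]
cv2.imwrite('pics/z12.png',cv2.resize(im,None,fx=2.3,fy=2.3,interpolation=cv2.INTER_CUBIC))
im=snap('side','side7')[140:260,240:340,::-1]
cv2.imwrite('pics/z13.png',cv2.resize(im,None,fx=5,fy=5,interpolation=cv2.INTER_CUBIC))"
```

```text
t: 12.05
position: [0.5244, 0.0216, 0.202]
orientation: [0.995, -0.101, 0.0, 0.0]
wrist_force: [0.6, 0.6, -1.9]
gripper_width: 0.468
t 12.05 mid [-56.8  -0.2  33.7] lip [ 2.5 -0.2  9. ] F [ 0.6  0.6 -1.9] w 0.468
t: 12.55
position: [0.5279, 0.021, 0.2036]
orientation: [0.995, -0.101, -0.0, -0.0]
wrist_force: [0.0, 0.4, -1.9]
gripper_width: 0.462
t 12.55 mid [-53.3  -0.2  35.3] lip [ 6.  -0.2 10.7] F [ 0.   0.4 -1.9] w 0.462
```

View pics/z12.png

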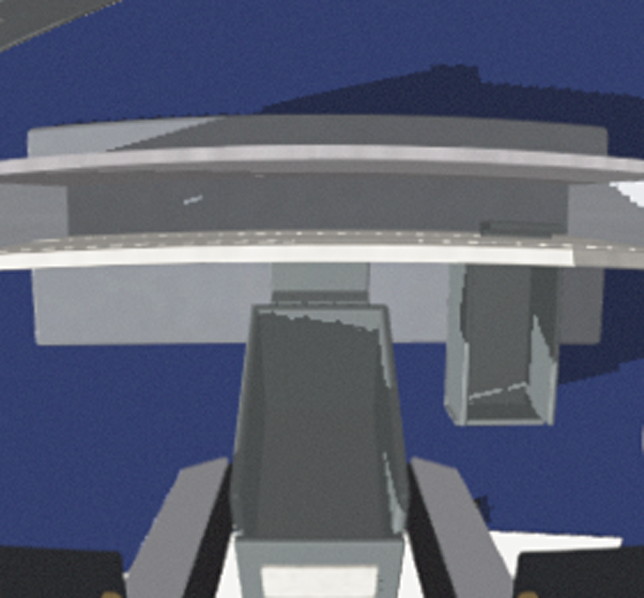

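View pics/z13.png

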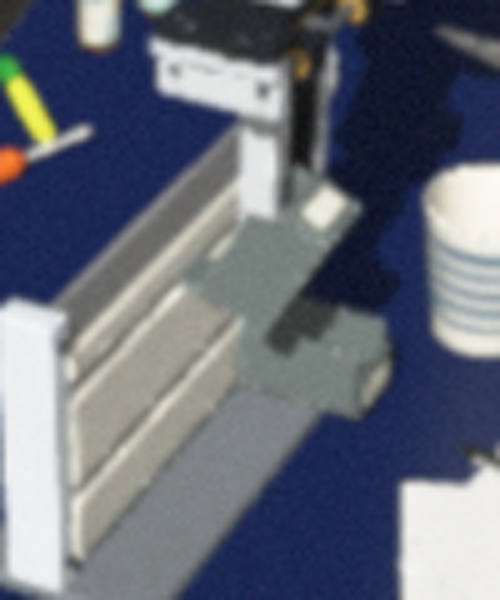

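```bash
python3 -m jog '[[[0.001,0,-0.0005,0,0.03],[0.002,0,-0.001,0,0.03],[0.003,0,-0.0015,0,0.03],[0.004,0,-0.002,0,0.03],[0.005,0,-0.0025,0,0.03]]]' 8; python3 lip.py;  python3 -m jog '[[[0.001,0,-0.0005,0,0.03],[0.002,0,-0.001,0,0.03],[0.003,0,-0.0015,0,0.03],[0.004,0,-0.002,0,0.03],[0.004,0,-0.002,0,0.03]]]' 8; python3 lip.py; python3 -c "
from h import *
im=snap('wrist','wrist10')[40:300,140:420,::-1]
cv2.imwrite('pics/z14.png',cv2.resize(im,None,fx=2.3,fy=2.3,interpolation=cv2.INTER_CUBIC))
im=snap('side','side8')[140:260,240:340,::-1]
cv2.imwrite('pics/z15.png',cv2.resize(im,None,fx=5,fy=5,interpolation=cv2.INTER_CUBIC))"
```

```text
t: 13.15
position: [0.5329, 0.0199, 0.2063]
orientation: [0.995, -0.101, 0.0, -0.0]
wrist_force: [0.1, -0.3, -2.0]
gripper_width: 0.464
t 13.15 mid [-48.2  -0.2  38. ] lip [11.1 -0.2 13.3] F [ 0.1 -0.3 -2. ] w 0.464
t: 13.65
position: [0.5369, 0.0191, 0.2082]
orientation: [0.995, -0.101, 0.0, -0.0]
wrist_force: [-0.1, 0.4, -2.9]
gripper_width: 0.464
t 13.65 mid [-44.1  -0.2  39.9] lip [15.2 -0.2 15.3] F [-0.1  0.4 -2.9] w 0.464
```

View pics/z14.png

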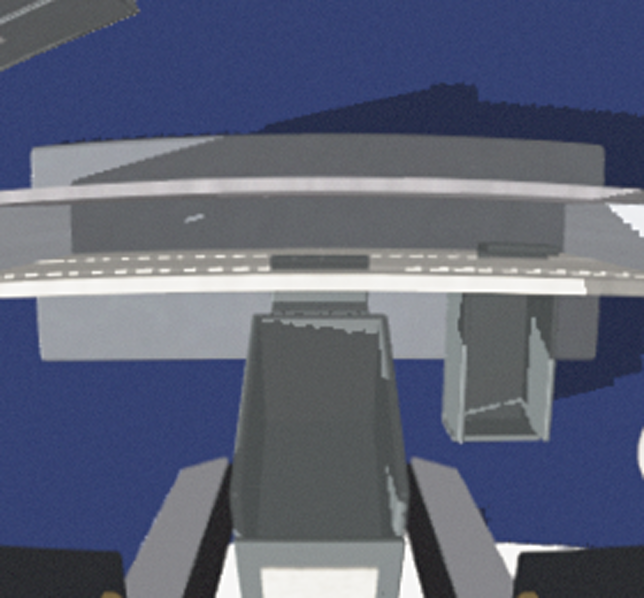

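View pics/z15.png

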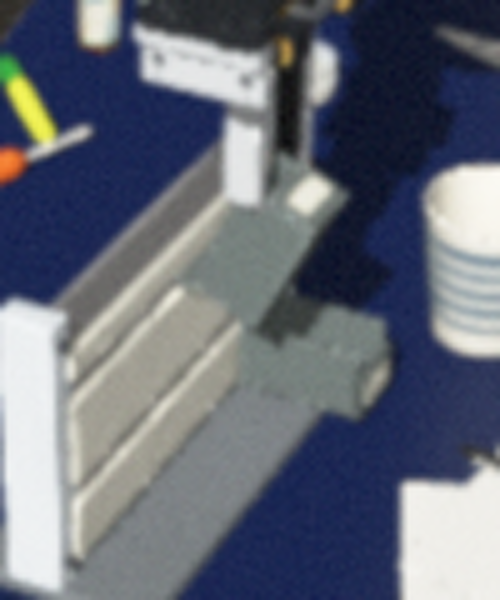

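```bash
python3 - <<'E'
import numpy as np
w=[(60,15,14.5),(55,15,15.5),(50,15,16.5),(45,15,17.5),(40,15,18.7),(35,15.5,19.5),(30,15.5,20.5),(25,15,21),(20,13.7,21.8),(15,12.3,22.3),(10,11,22.8),(5,9.3,22),(0,9,20)]
p0=None
for d,lx,lz in w:
    t=np.radians(d);c,s=np.cos(t),np.sin(t)
    f=lambda x,z:np.array([x*c+z*s,-x*s+z*c])
    m=np.array([lx,lz])-f(51,39); p=m+f(-34,18); tcp=p-np.array([-1.4,4.6])
    print(d,'tcp',np.round(tcp,1),'world z',round(tcp[1]/1000+.1345,4))
E
```

```text
60 tcp [-44.3  73. ] world z 0.2075
55 tcp [-49.6  68.5] world z 0.203
50 tcp [-54.3  63.5] world z 0.198
45 tcp [-58.6  58.2] world z 0.1927
40 tcp [-62.2  52.7] world z 0.1872
35 tcp [-64.8  46.5] world z 0.181
30 tcp [-67.2  40.2] world z 0.1747
25 tcp [-69.5  33.3] world z 0.1678
20 tcp [-72.   26.5] world z 0.161
15 tcp [-73.8  19.4] world z 0.1539
10 tcp [-75.   12.3] world z 0.1468
5 tcp [-75.8   3.9] world z 0.1384
0 tcp [-74.6  -5.6] world z 0.1289
```

```bash
python3 -m jog '[[[-0.0027,0,0.003,0,0.03],[-0.0053,0,0.0055,0,0.03],[-0.008,0,0.008,0,0.03],[-0.010,0,0.0105,0,0.03],[-0.010,0,0.0105,0,0.03]]]' 3; python3 lip.py 50; python3 -c "
from h import *
im=snap('wrist','wrist11')[40:300,140:420,::-1]
cv2.imwrite('pics/z16.png',cv2.resize(im,None,fx=2.3,fy=2.3,interpolation=cv2.INTER_CUBIC))
im=snap('side','side9')[140:260,240:340,::-1]
cv2.imwrite('pics/z17.png',cv2.resize(im,None,fx=5,fy=5,interpolation=cv2.INTER_CUBIC))"
```

```text
t: 14.25
position: [0.5262, 0.0213, 0.1972]
orientation: [0.995, -0.1, -0.001, -0.0]
wrist_force: [-0.5, -0.9, -1.5]
gripper_width: 0.468
t 14.25 mid [-55.   -0.2  28.9] lip [ 7.7 -0.2 14.9] F [-0.5 -0.9 -1.5] w 0.468
```

View pics/z16.png

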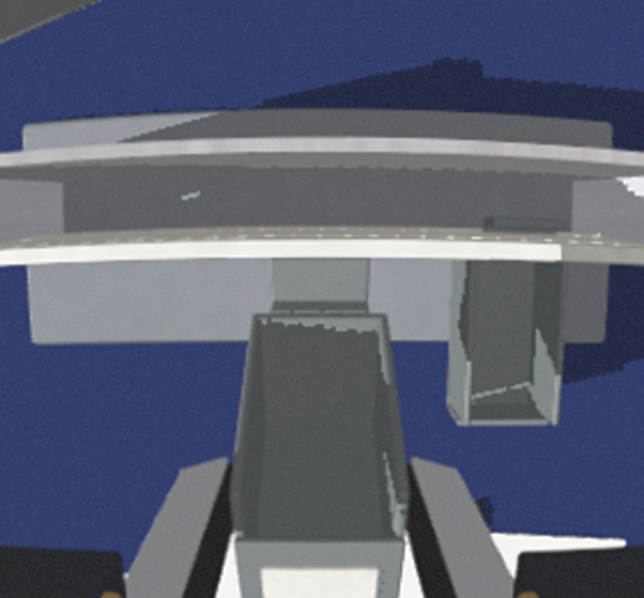

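View pics/z17.png

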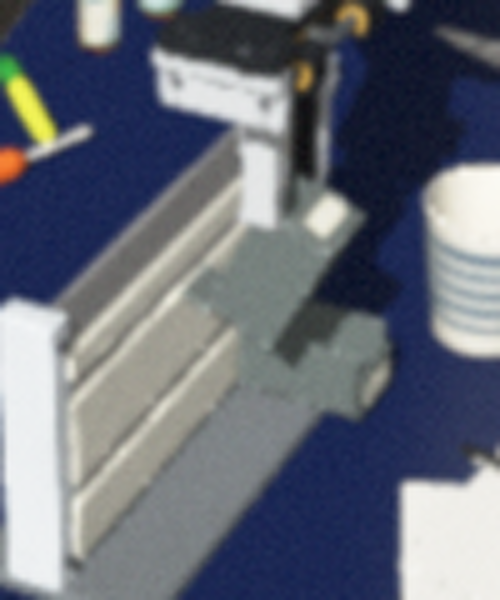

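```bash
cat > ang.py <<'E'
from h import *
import sys
# theta from wrist row of the back wall top edge (full-picture px)
def ang(row,col=279):
    c=calibration('wrist');s=telemetry.get_state();p=np.array(s['position']);R=Ro.from_quat(s['orientation']).as_matrix()
    best=None
    for d in np.arange(-5,85,.5):
        t=np.radians(d);C,S=np.cos(t),np.sin(t)
        q=p+R@(np.array([-1.4+76*C+5*S,0,-4.6-(-76*S+5*C)])/1000)
        e=abs(fproj(c,q)[1]-row)
        if best is None or e<best[0]: best=(e,d)
    return best[1]
print('theta',ang(float(sys.argv[1])))
E
python3 ang.py 177.4; python3 ang.py 172
```

```text
theta 64.5
theta 60.5
```

```bash
python3 -m jog '[[[-0.004,0,-0.001,0,0.03],[-0.004,0,-0.004,0,0.03],[-0.003,0,-0.006,0,0.03],[0.0,0,-0.007,0,0.03],[0.003,0,-0.0083,0,0.03]]]' 8;python3 lip.py 64.5; python3 -m jog '[[[0.003,0,-0.0015,0,0.03],[0.006,0,-0.003,0,0.03],[0.009,0,-0.0045,0,0.03],[0.011,0,-0.0053,0,0.03],[0.011,0,-0.0053,0,0.03]]]' 8; python3 lip.py 64.5; python3 -c "
from h import *
im=snap('wrist','wrist12')[40:300,140:420,::-1]
cv2.imwrite('pics/z18.png',cv2.resize(im,None,fx=2.3,fy=2.3,interpolation=cv2.INTER_CUBIC))
im=snap('side','side10')[140:260,240:340,::-1]
cv2.imwrite('pics/z19.png',cv2.resize(im,None,fx=5,fy=5,interpolation=cv2.INTER_CUBIC))"
```

```text
t: 14.85
position: [0.5303, 0.0205, 0.2063]
orientation: [0.995, -0.101, 0.0, 0.0]
wrist_force: [0.2, 0.4, -1.8]
gripper_width: 0.467
t 14.85 mid [-50.8  -0.2  38. ] lip [ 6.4 -0.2  8.8] F [ 0.2  0.4 -1.8] w 0.467
t: 15.35
position: [0.5411, 0.0182, 0.2113]
orientation: [0.995, -0.101, 0.0, 0.0]
wrist_force: [0.5, -0.7, -3.3]
gripper_width: 0.466
t 15.35 mid [-39.8  -0.2  43. ] lip [17.3 -0.2 13.7] F [ 0.5 -0.7 -3.3] w 0.466
```

View pics/z18.png

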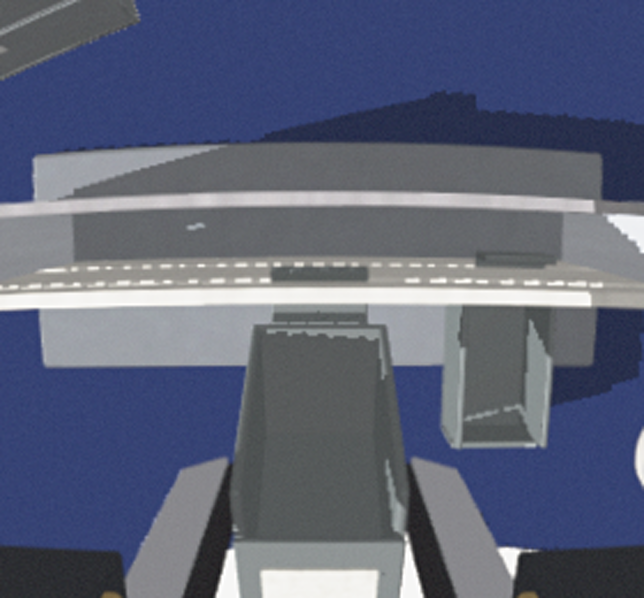

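```bash
python3 -m jog '[[[0,0,0.0015,0,0.03],[0,0,0.003,0,0.03],[0,0,0.0045,0,0.03],[0,0,0.006,0,0.03],[0,0,0.008,0,0.03]]]' 3; python3 lip.py 64.5; python3 -c "
from h import *
im=snap('wrist','wrist13')[40:300,140:420,::-1]
cv2.imwrite('pics/z20.png',cv2.resize(im,None,fx=2.3,fy=2.3,interpolation=cv2.INTER_CUBIC))"
```

```text
t: 15.95
position: [0.5407, 0.0184, 0.2033]
orientation: [0.995, -0.101, 0.0, -0.0]
wrist_force: [-0.6, 0.8, -2.1]
gripper_width: 0.469
t 15.95 mid [-40.2  -0.2  35. ] lip [16.9 -0.2  5.7] F [-0.6  0.8 -2.1] w 0.469
```

View pics/z20.png

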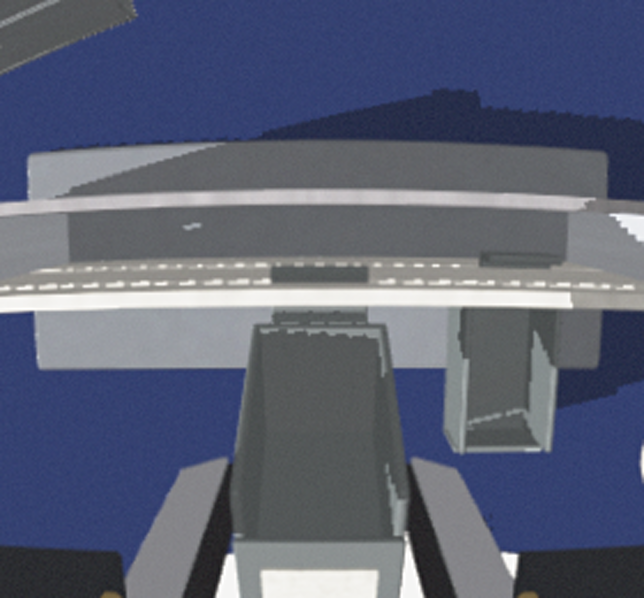

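View pics/z19.png

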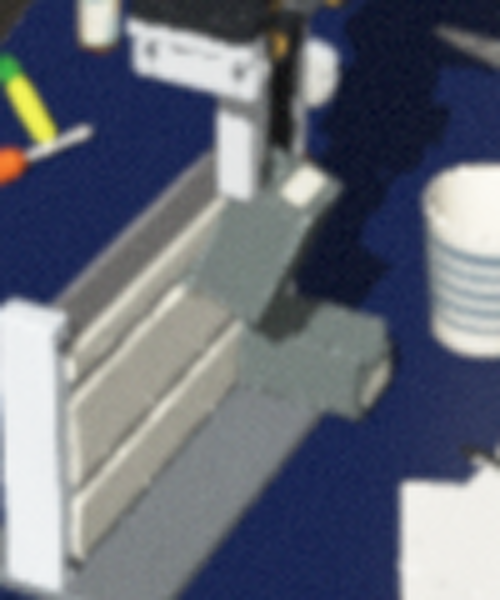

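```bash
python3 -m jog '[[[-0.001,0,0.0015,0,0.03],[-0.002,0,0.003,0,0.03],[-0.003,0,0.0045,0,0.03],[-0.0035,0,0.006,0,0.03],[-0.004,0,0.007,0,0.03]]]' 3; python3 lip.py 60; python3 -c "
from h import *
im=snap('wrist','wrist14')[40:300,140:420,::-1]
cv2.imwrite('pics/z21.png',cv2.resize(im,None,fx=2.3,fy=2.3,interpolation=cv2.INTER_CUBIC))
im=snap('side','side11')[140:260,240:340,::-1]
cv2.imwrite('pics/z22.png',cv2.resize(im,None,fx=5,fy=5,interpolation=cv2.INTER_CUBIC))"
```

```text
t: 16.5
position: [0.5364, 0.0193, 0.1963]
orientation: [0.995, -0.1, -0.0, -0.0]
wrist_force: [-3.6, 1.2, 3.2]
gripper_width: 0.464
t 16.5 mid [-44.6  -0.2  28. ] lip [14.7 -0.2  3.3] F [-3.6  1.2  3.2] w 0.464
```

View pics/z21.png

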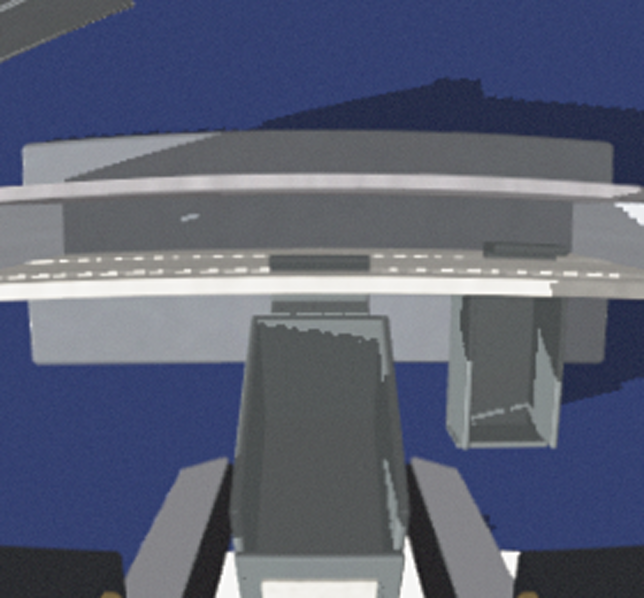

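View pics/z22.png

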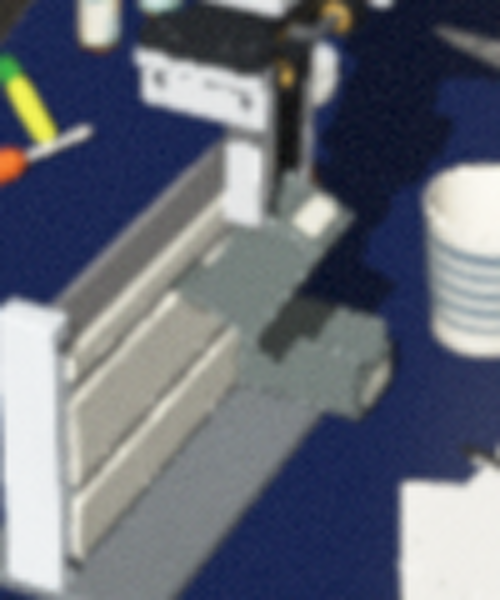

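```bash
cat > px.py <<'E'
from h import *
import sys
# groove-frame coords (mm) of wrist pixel at given world z (mm)
c=calibration('wrist')
def g(uv,z):
    o,d=fray(c,uv);q=o+d*(z/1000-o[2])/d[2];C,S=np.cos(SY),np.sin(SY);e=q[:2]-SP
    return np.round([1000*(C*e[0]+S*e[1]),1000*(-S*e[0]+C*e[1])],1)
a=[float(v) for v in sys.argv[1:]]
for i in range(0,len(a),3): print(a[i:i+3],g(a[i:i+2],a[i+2]))
E
python3 px.py 279 150.4 143 279 150.4 135 279 177.4 120 279 177.4 110 279 160 167 279 169 167 279 165 167; python3 -c "
import cv2
im=cv2.imread('pics/wrist14.png')[130:200,230:330]
cv2.imwrite('pics/z23.png',cv2.resize(im,None,fx=8,fy=8,interpolation=cv2.INTER_NEAREST))"
```

```text
[279.0, 150.4, 143.0] [12.2 -0.2]
[279.0, 150.4, 135.0] [11.7 -0.2]
[279.0, 177.4, 120.0] [-10.7  -0.3]
[279.0, 177.4, 110.0] [-12.2  -0.3]
[279.0, 160.0, 167.0] [ 7.6 -0.2]
[279.0, 169.0, 167.0] [ 1.7 -0.2]
[279.0, 165.0, 167.0] [ 4.3 -0.2]
```

View pics/z23.png

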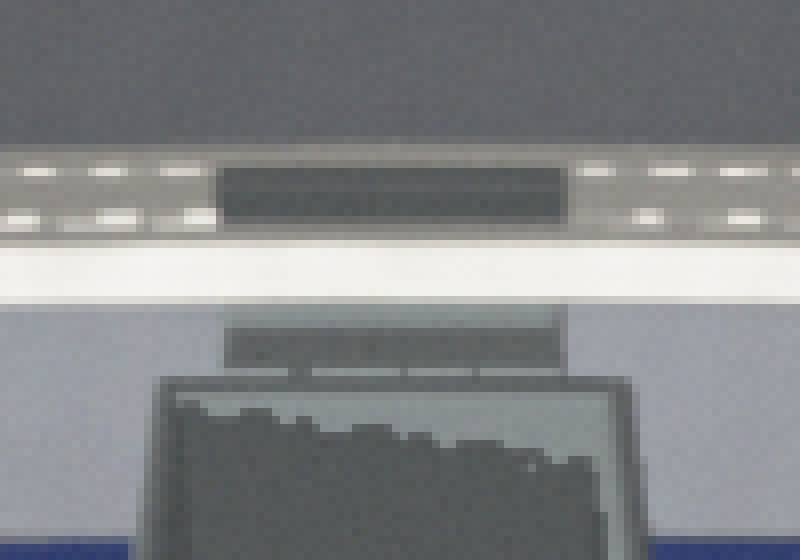

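```bash
sed -i 's/^SP=.*/SP=np.array([.580,.0099])+.0022*np.array([.9797,-.2006])/' h.py; sed -i 's/^GZ=.*/GZ=.131/' lip.py
cat > wfit.py <<'E'
from pose import *
import sys
# args: rearL_u rearR_u rear_v lipL_u lipR_u lip_v  (wrist px), th0deg
def wf(a,th0=60,gz=.131):
    c=calibration('wrist')
    o=[('wrist',(.042,.022,.023),(a[0],a[2]),1),('wrist',(.042,-.022,.023),(a[1],a[2]),1),('wrist',(.053,.016,.039),(a[3],a[5]),1),('wrist',(.053,-.016,.039),(a[4],a[5]),1)]
    x,r=pose(o,c,np.radians(th0),yaw=SY); th=x[3];C,S=np.cos(SY),np.sin(SY);e=x[:2]-SP
    g=np.array([C*e[0]+S*e[1],-S*e[0]+C*e[1],x[2]-gz])*1000
    l=g+[51*np.cos(th)+39*np.sin(th),0,-51*np.sin(th)+39*np.cos(th)]
    s=telemetry.get_state();R=Ro.from_quat(s['orientation']).as_matrix()
    print('th',np.degrees(th),'mid',np.round(g,1),'lip',np.round(l,1),'res',r,'mid in tool',np.round(R.T@(x[:3]-s['position']),4))
if __name__=='__main__': a=[float(v) for v in sys.argv[1:]]; wf(a)
E
python3 wfit.py 250 308.8 177.3 257 300.9 151; python3 wfit.py 249.6 309.1 177.3 257 300.9 151
```

```text
Traceback (most recent call last):
  File "wfit.py", line 12, in <module>
    if __name__=='__main__': a=[float(v) for v in sys.argv[1:]]; wf(a)
                                                                 ~~^^^
  File "wfit.py", line 7, in wf
    x,r=pose(o,c,np.radians(th0),yaw=SY); th=x[3];C,S=np.cos(SY),np.sin(SY);e=x[:2]-SP
                                     ^^
NameError: name 'SY' is not defined. Did you mean: 'SP'?
Traceback (most recent call last):
  File "wfit.py", line 12, in <module>
    if __name__=='__main__': a=[float(v) for v in sys.argv[1:]]; wf(a)
                                                                 ~~^^^
  File "wfit.py", line 7, in wf
    x,r=pose(o,c,np.radians(th0),yaw=SY); th=x[3];C,S=np.cos(SY),np.sin(SY);e=x[:2]-SP
                                     ^^
NameError: name 'SY' is not defined. Did you mean: 'SP'?
```

```bash
sed -i 's/^SP=.*/&;SY=-.202/' h.py
python3 wfit.py 250 308.8 177.3 257 300.9 151; python3 wfit.py 249.6 309.1 177.3 257 300.9 151
```

```text
th 55.160753702368055 mid [-53.1  -0.4  26.6] lip [ 8.  -0.4  7. ] res [-0.5 -0.2 -0.1 -0.   0.4  0.   0.1  0.2] mid in tool [-0.0063  0.0008  0.0385]
th 55.91854230783968 mid [-52.7  -0.4  28.6] lip [ 8.2 -0.4  8.2] res [-0.3 -0.1 -0.2  0.1  0.2 -0.   0.2  0.1] mid in tool [-0.0059  0.0008  0.0365]
```

```bash
python3 -m jog '[[[0,0,-0.0015,0,0.03],[0.0005,0,-0.003,0,0.03],[0.002,0,-0.004,0,0.03],[0.0035,0,-0.005,0,0.03],[0.005,0,-0.006,0,0.03]]]' 8; python3 -m jog '[[[0.001,0,-0.0007,0,0.03],[0.002,0,-0.0014,0,0.03],[0.002,0,-0.0014,0,0.03]]]' 8;python3 -c "
from h import *
w=snap('wrist','wrist15')
cv2.imwrite('pics/z24.png',cv2.resize(w[130:200,230:330,::-1],None,fx=8,fy=8,interpolation=cv2.INTER_NEAREST))"
```

```text
t: 17.1
position: [0.5419, 0.0181, 0.2023]
orientation: [0.995, -0.101, 0.0, 0.0]
wrist_force: [-0.1, 1.1, -1.2]
gripper_width: 0.466
t: 17.4
position: [0.5438, 0.0177, 0.2038]
orientation: [0.995, -0.101, 0.0, -0.0]
wrist_force: [-0.2, 0.6, -1.5]
gripper_width: 0.467
```

View pics/z24.png

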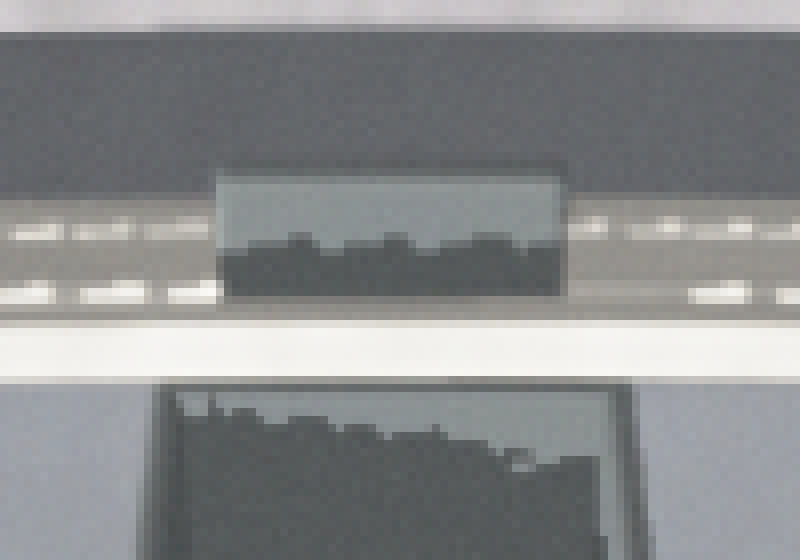

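```bash
python3 wfit.py 250 308.8 178 257 300.7 151.3; python3 px.py 279 178 167 279 170.5 167 279 178 163
```

```text
th 58.5170715980666 mid [-44.6  -0.4  37.5] lip [15.3 -0.4 14.4] res [-0.6 -0.3 -0.  -0.2  0.3  0.2  0.2  0.3] mid in tool [-0.0053  0.0007  0.0352]
[279.0, 178.0, 167.0] [ 0.  -0.3]
[279.0, 170.5, 167.0] [ 5.1 -0.2]
[279.0, 178.0, 163.0] [-0.6 -0.3]
```

```bash
python3 - <<'E'
import numpy as np
w=[(58.5,15.3,14.4),(55,15,14.5),(50,15,15.3),(45,15,16.3),(40,15,17.3),(35,15.5,18.3),(30,15.5,19.3),(25,15,20),(20,13.7,20.8),(15,12.3,21.3),(10,11,21.8),(5,9.3,21.3),(0,9,20)]
p0=None
for d,lx,lz in w:
    t=np.radians(d);c,s=np.cos(t),np.sin(t)
    f=lambda x,z:np.array([x*c+z*s,-x*s+z*c])
    m=np.array([lx,lz])-f(51,39); tcp=m+f(-30,21)+[3.1,-1.3]
    if p0 is None:p0=tcp
    print(d,'delta',np.round(tcp-p0,1),'tcp z',round(tcp[1]/1000+.131,4))
E
```

```text
58.5 delta [0. 0.] tcp z 0.2038
55 delta [-3.8 -3.5] tcp z 0.2002
50 delta [-8.5 -8.3] tcp z 0.1955
45 delta [-12.6 -13.2] tcp z 0.1905
40 delta [-16.2 -18.5] tcp z 0.1853
35 delta [-18.8 -24. ] tcp z 0.1797
30 delta [-21.3 -29.8] tcp z 0.1739
25 delta [-23.6 -36.1] tcp z 0.1676
20 delta [-26.2 -42.5] tcp z 0.1613
15 delta [-28.2 -49.2] tcp z 0.1546
10 delta [-29.5 -55.9] tcp z 0.1478
5 delta [-30.6 -63.6] tcp z 0.1401
0 delta [-29.6 -72.1] tcp z 0.1317
```

```bash
python3 -m jog '[[[0,0,0.002,0,0.03],[-0.0005,0,0.004,0,0.03],[-0.002,0,0.006,0,0.03],[-0.004,0,0.008,0,0.03],[-0.006,0,0.010,0,0.03]]]' 3;python3 -c "
from h import *
w=snap('wrist','wrist16')
cv2.imwrite('pics/z25.png',cv2.resize(w[130:200,230:330,::-1],None,fx=8,fy=8,interpolation=cv2.INTER_NEAREST))"
```

```text
t: 17.95
position: [0.5373, 0.0191, 0.1938]
orientation: [0.995, -0.101, -0.0, -0.0]
wrist_force: [-3.1, 1.0, 2.8]
gripper_width: 0.469
```

View pics/z25.png

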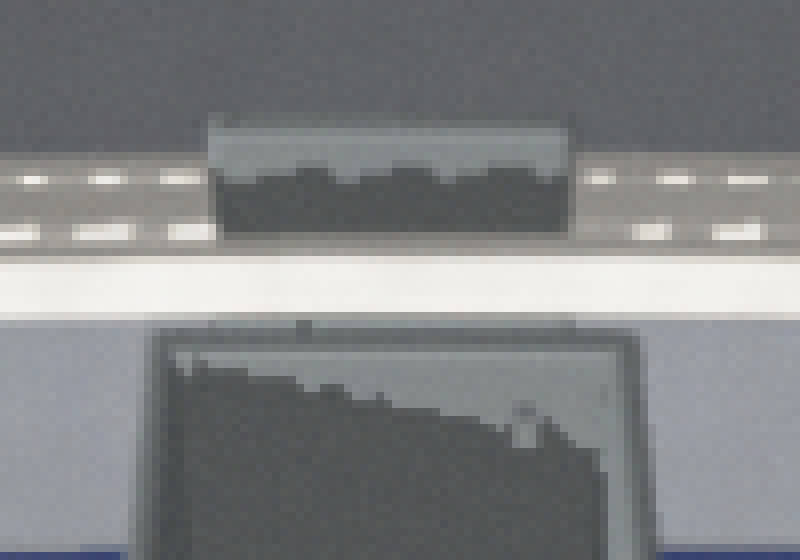

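```bash
python3 wfit.py 249.2 309.8 172 256.3 301.2 145.7
```

```text
th 48.489818229205696 mid [-50.5  -0.3  23.1] lip [12.5 -0.3 10.8] res [-0.4 -0.1 -0.5  0.1  0.4 -0.1  0.5  0. ] mid in tool [-0.004   0.0008  0.0392]
```

```bash
python3 -m jog '[[[0,0,0.0015,0,0.03],[-0.0005,0,0.0035,0,0.03],[-0.0015,0,0.0055,0,0.03],[-0.0025,0,0.0075,0,0.03],[-0.004,0,0.0095,0,0.03]]]' 3;python3 -c "
from h import *
w=snap('wrist','wrist17')
cv2.imwrite('pics/z26.png',cv2.resize(w[110:200,220:340,::-1],None,fx=6,fy=6,interpolation=cv2.INTER_NEAREST))
im=snap('side','side12')[140:260,240:340,::-1]
cv2.imwrite('pics/z27.png',cv2.resize(im,None,fx=5,fy=5,interpolation=cv2.INTER_CUBIC))"
```

```text
t: 18.5
position: [0.5336, 0.0198, 0.1838]
orientation: [0.995, -0.101, -0.0, -0.0]
wrist_force: [-2.7, 1.4, 2.3]
gripper_width: 0.469
```

View pics/z26.png

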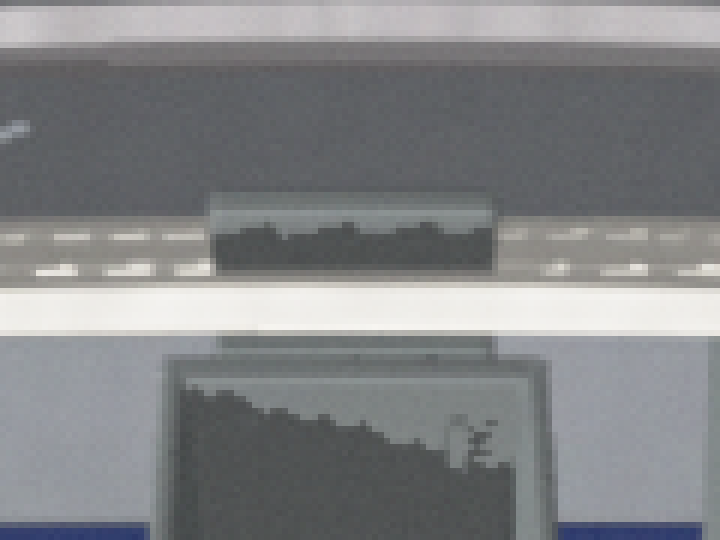

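View pics/z27.png

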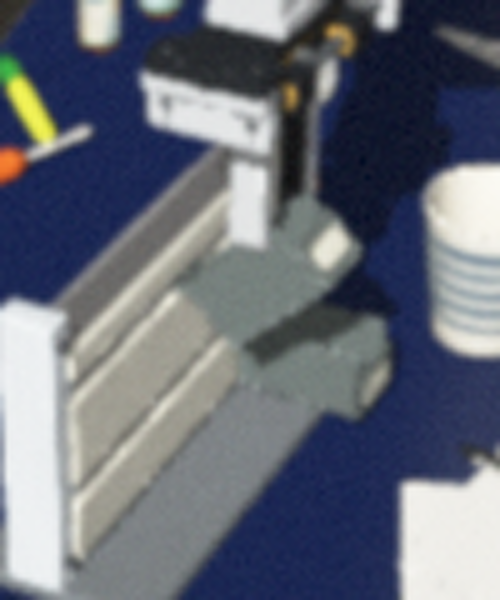

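```bash
python3 wfit.py 247.6 311.3 170.5 255.2 302.3 142.8
```

```text
th 49.19962117986449 mid [-51.2  -0.3  25. ] lip [11.6 -0.3 11.9] res [-0.3 -0.  -0.5  0.1  0.3 -0.1  0.5  0. ] mid in tool [-0.0013  0.0007  0.0275]
```

```bash
python3 -m jog '[[[0,0,-0.001,0,0.03],[0.001,0,-0.002,0,0.03],[0.002,0,-0.003,0,0.03],[0.003,0,-0.004,0,0.03],[0.004,0,-0.0045,0,0.03]]]' 8;python3 -c "
from h import *
w=snap('wrist','wrist18')
cv2.imwrite('pics/z28.png',cv2.resize(w[110:200,220:340,::-1],None,fx=6,fy=6,interpolation=cv2.INTER_NEAREST))"
```

```text
t: 19.1
position: [0.5379, 0.0189, 0.1888]
orientation: [0.995, -0.101, -0.0, 0.0]
wrist_force: [-1.1, 0.5, -1.6]
gripper_width: 0.468
```

View pics/z28.png

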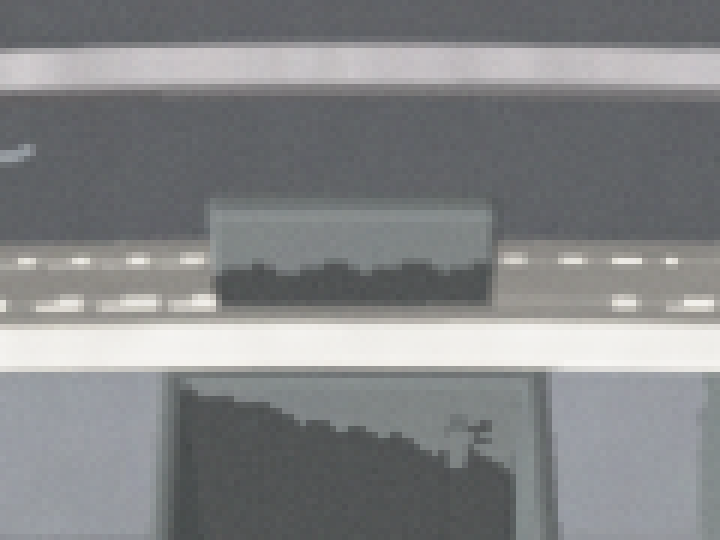

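```bash
python3 wfit.py 247.6 311.3 172 255 301.9 143.5; python3 px.py 279 164 163 279 172 163
```

```text
th 58.63981418524577 mid [-43.9  -0.2  39.2] lip [15.9 -0.2 15.9] res [-0.7 -0.2 -0.4 -0.   0.5  0.1  0.5  0.2] mid in tool [0.0013 0.0006 0.0187]
[279.0, 164.0, 163.0] [ 4.7 -0.3]
[279.0, 172.0, 163.0] [-0.4 -0.3]
```

```bash
python3 -c "
from h import *
im=snap('side','side13')[160:240,260:340,::-1]
cv2.imwrite('pics/z29.png',cv2.resize(im,None,fx=7,fy=7,interpolation=cv2.INTER_CUBIC))
im=cv2.imread('pics/wrist18.png')[100:330,180:380]
cv2.imwrite('pics/z30.png',cv2.resize(im,None,fx=2.6,fy=2.6,interpolation=cv2.INTER_CUBIC))"
```

```text
(no output)
```

View pics/z29.png

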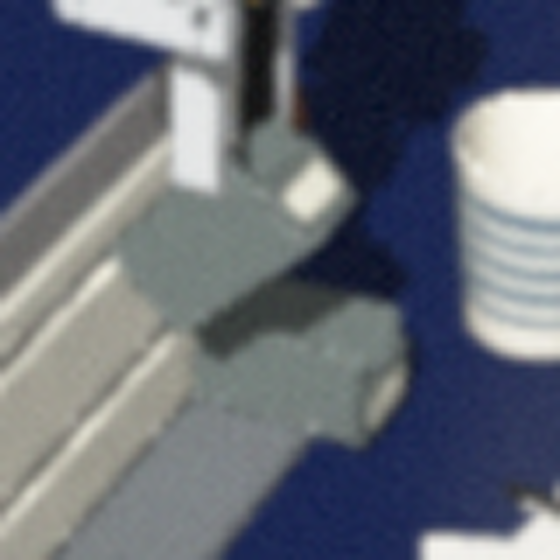

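View pics/z30.png

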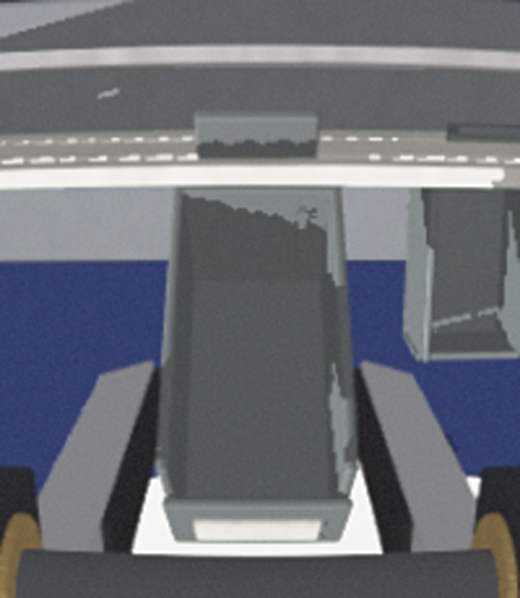

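```bash
cat > fit2.py <<'E'
from pose import *
import json,sys
def ff(side,wr,th0=50,gz=.131):
    c=calibration('wrist');o=[]
    for k,uv in side.items(): o.append(('side',PT[k],uv,1.5))
    for k,uv in wr.items(): o.append(('wrist',PT[k],uv,1))
    x,r=pose(o,c,np.radians(th0),yaw=SY); th=x[3];C,S=np.cos(SY),np.sin(SY);e=x[:2]-SP
    g=np.array([C*e[0]+S*e[1],-S*e[0]+C*e[1],x[2]-gz])*1000
    l=g+[51*np.cos(th)+39*np.sin(th),0,-51*np.sin(th)+39*np.cos(th)]
    s=telemetry.get_state();R=Ro.from_quat(s['orientation']).as_matrix()
    m=(R.T@(x[:3]-s['position']))*1000; X,Z=-m[0],m[2]
    print('th',round(np.degrees(th),1),'mid',np.round(g,1),'lip',np.round(l,1),'tcp in bin',round(X*np.cos(th)-Z*np.sin(th),1),round(X*np.sin(th)+Z*np.cos(th),1),'res',r.tolist())
PT={'rbl':(.042,.022,-.023),'fbl':(-.042,.022,-.023),'rtl':(.042,.022,.023),'rtr':(.042,-.022,.023),'ll':(.053,.016,.039),'lr':(.053,-.016,.039),'ftl':(-.038,.022,.023),'ftr':(-.038,-.022,.023)}
E
python3 - <<'E'
from fit2 import *
ff({'rbl':(286.4,207.1),'fbl':(306.4,193.8),'rtl':(277.4,193.6)},{'rtl':(247.6,172),'rtr':(311.3,172),'ll':(255,143.5),'lr':(301.9,143.5)})
ff({'rbl':(286.4,207.1)},{'rtl':(247.6,172),'rtr':(311.3,172),'ll':(255,143.5),'lr':(301.9,143.5)})
E
```

```text
th 47.4 mid [-47.7  -0.4  32.6] lip [15.5 -0.4 21.5] tcp in bin -16.8 18.7 res [-1.1, -0.3, -2.3, -0.0, -3.4, 1.4, -0.7, -0.1, 0.1, 0.1, 0.1, 0.4, 1.4, 0.5]
th 52.0 mid [-46.5  -0.2  33.6] lip [15.6 -0.2 17.5] tcp in bin -18.2 15.7 res [0.1, -0.0, -0.6, -0.3, -0.5, -0.2, 0.3, 0.1, 0.7, 0.3]
```

```bash
python3 -m jog '[[[0.0005,0,0.0015,0,0.03],[0.0015,0,0.003,0,0.03],[0.003,0,0.004,0,0.03],[0.0045,0,0.005,0,0.03],[0.006,0,0.006,0,0.03]]]' 3;python3 -c "
from h import *
im=snap('side','side14')[160:240,260:340,::-1]
cv2.imwrite('pics/z31.png',cv2.resize(im,None,fx=7,fy=7,interpolation=cv2.INTER_CUBIC))
w=snap('wrist','wrist19')
cv2.imwrite('pics/z32.png',cv2.resize(w[110:200,220:340,::-1],None,fx=6,fy=6,interpolation=cv2.INTER_NEAREST))"
```

```text
t: 19.7
position: [0.5437, 0.0177, 0.1826]
orientation: [0.995, -0.101, -0.0, 0.0]
wrist_force: [0.1, -0.1, -1.0]
gripper_width: 0.467
```

View pics/z31.png

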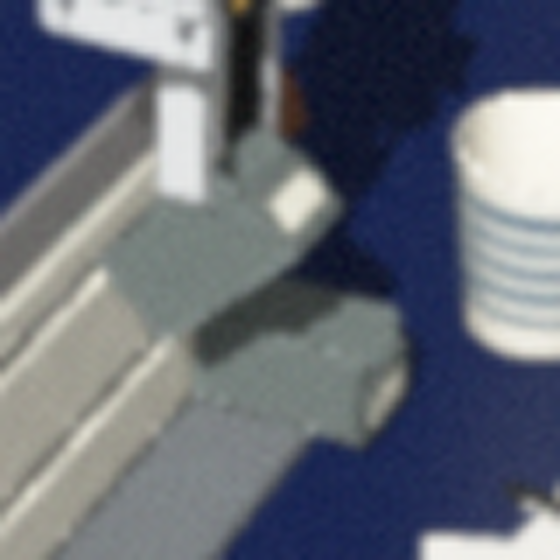

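View pics/z32.png

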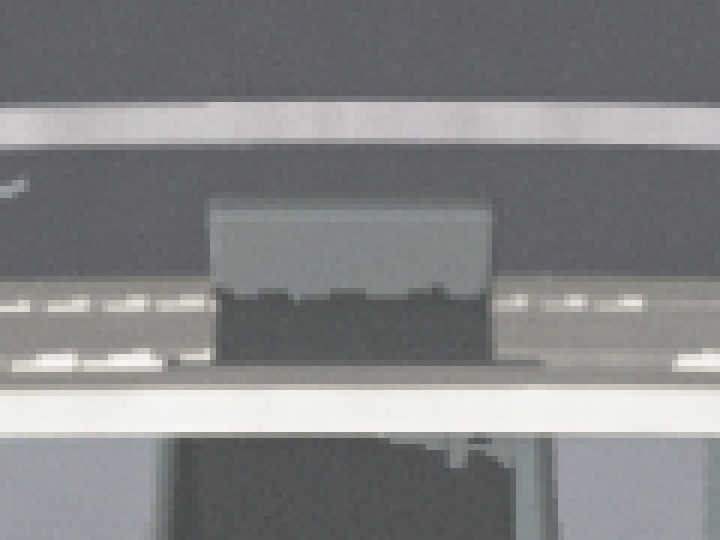

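```bash
python3 px.py 279 143.3 145; python3 - <<'E'
import numpy as np
w=[(48,21,13),(45,20.5,14),(40,19.5,15.5),(35,18.5,17.2),(30,17,19),(25,15.5,20.3),(20,14,21.3),(15,12.4,22),(10,11,22),(5,9.5,21.7),(0,9,20)]
p0=None
for d,lx,lz in w:
    t=np.radians(d);c,s=np.cos(t),np.sin(t)
    f=lambda x,z:np.array([x*c+z*s,-x*s+z*c])
    m=np.array([lx,lz])-f(51,39); tcp=m+f(-17,17)
    if p0 is None:p0=tcp
    print(d,'delta',np.round(tcp-p0,1))
E
```

```text
[279.0, 143.3, 145.0] [23.2 -0.2]
48 delta [0. 0.]
45 delta [-2.3 -2.3]
40 delta [-5.9 -6.5]
35 delta [ -9.  -10.6]
30 delta [-12.  -14.9]
25 delta [-14.6 -19.7]
20 delta [-16.6 -24.9]
15 delta [-18.1 -30.5]
10 delta [-18.9 -36.7]
5 delta [-19.3 -43.1]
0 delta [-18.1 -50.8]
```

```bash
python3 -m jog '[[[0,0,0.002,0,0.03],[-0.001,0,0.004,0,0.03],[-0.003,0,0.006,0,0.03],[-0.005,0,0.0085,0,0.03],[-0.007,0,0.011,0,0.03]]]' 3;python3 -c "
from h import *
im=snap('side','side15')[160:240,260:340,::-1]
cv2.imwrite('pics/z33.png',cv2.resize(im,None,fx=7,fy=7,interpolation=cv2.INTER_CUBIC))
w=snap('wrist','wrist20')
cv2.imwrite('pics/z34.png',cv2.resize(w[100:330,180:380,::-1],None,fx=2.6,fy=2.6,interpolation=cv2.INTER_CUBIC))"
```

```text
t: 20.3
position: [0.5365, 0.0192, 0.1716]
orientation: [0.995, -0.1, -0.0, 0.0]
wrist_force: [-1.0, 0.3, -1.1]
gripper_width: 0.467
```

View pics/z33.png

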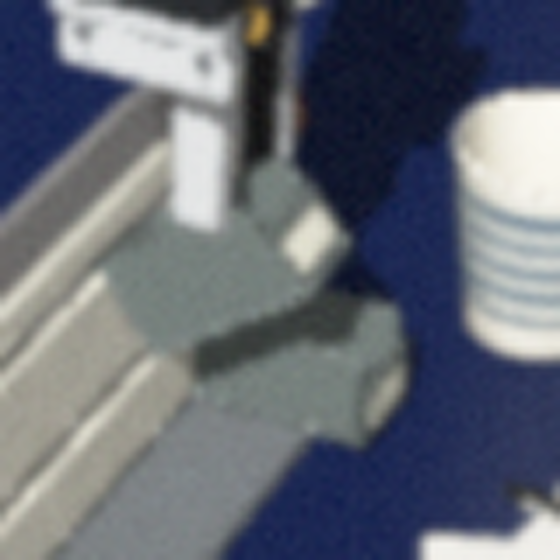

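View pics/z34.png

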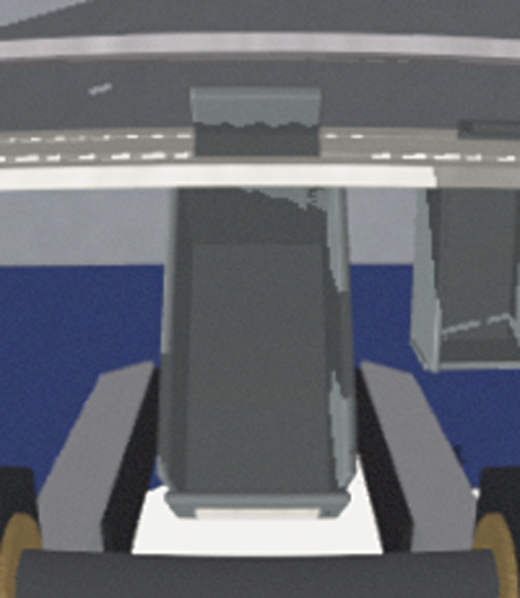

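```bash
python3 -m jog '[[[-0.001,0,0.003,0,0.03],[-0.003,0,0.006,0,0.03],[-0.005,0,0.009,0,0.03],[-0.0065,0,0.012,0,0.03],[-0.008,0,0.0145,0,0.03]]]' 3;python3 -c "
from h import *
im=snap('side','side16')[160:240,260:340,::-1]
cv2.imwrite('pics/z35.png',cv2.resize(im,None,fx=7,fy=7,interpolation=cv2.INTER_CUBIC))
w=snap('wrist','wrist21')
cv2.imwrite('pics/z36.png',cv2.resize(w[100:330,180:380,::-1],None,fx=2.6,fy=2.6,interpolation=cv2.INTER_CUBIC))"
```

```text
t: 20.9
position: [0.5289, 0.0208, 0.1568]
orientation: [0.995, -0.101, 0.0, 0.0]
wrist_force: [-0.7, 0.1, 0.4]
gripper_width: 0.468
```

View pics/z35.png

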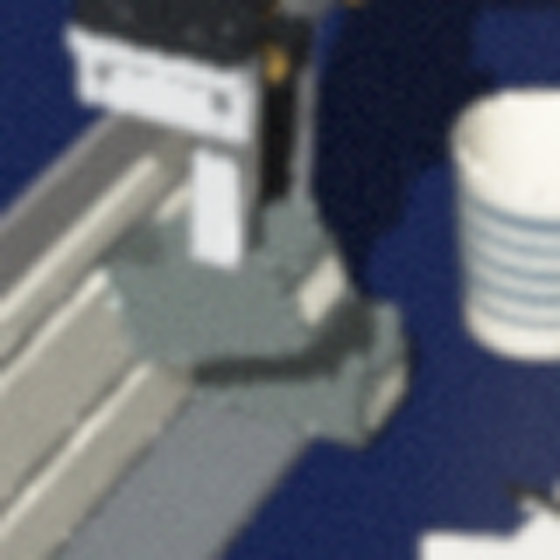

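View pics/z36.png

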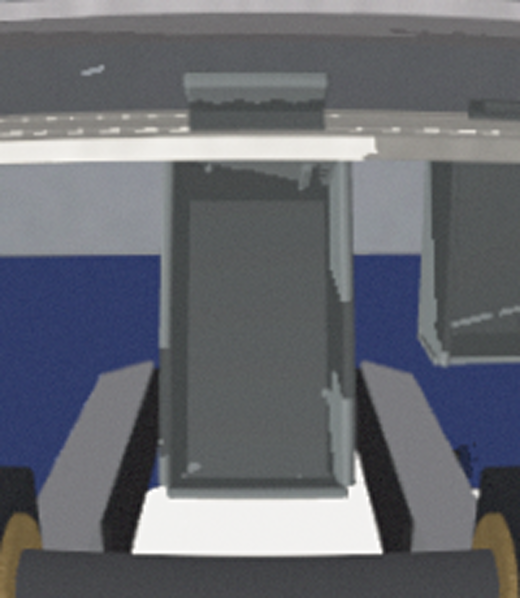

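```bash
python3 -m jog '[[[-0.001,0,0.0025,0,0.03],[-0.002,0,0.005,0,0.03],[-0.003,0,0.008,0,0.03],[-0.0035,0,0.0105,0,0.03],[-0.004,0,0.013,0,0.03]]]' 3;python3 -c "
from h import *
im=snap('side','side17')[160:240,260:340,::-1]
cv2.imwrite('pics/z37.png',cv2.resize(im,None,fx=7,fy=7,interpolation=cv2.INTER_CUBIC))
w=snap('wrist','wrist22')
cv2.imwrite('pics/z38.png',cv2.resize(w[80:310,180:380,::-1],None,fx=2.6,fy=2.6,interpolation=cv2.INTER_CUBIC))"
```

```text
t: 21.5
position: [0.5248, 0.0216, 0.1439]
orientation: [0.995, -0.101, -0.0, -0.0]
wrist_force: [-0.7, -0.4, 0.1]
gripper_width: 0.467
```

View pics/z37.png

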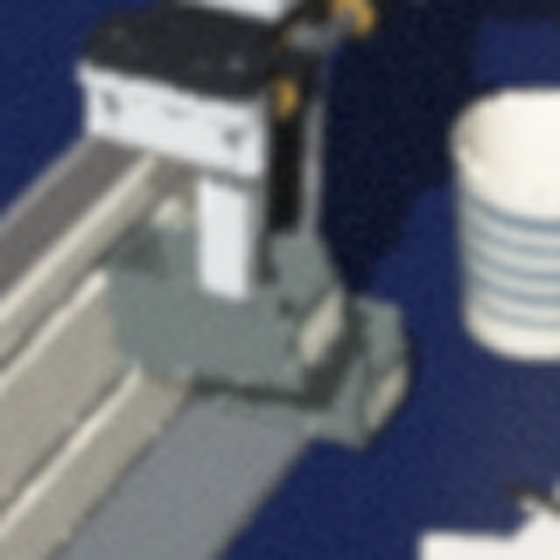

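View pics/z38.png

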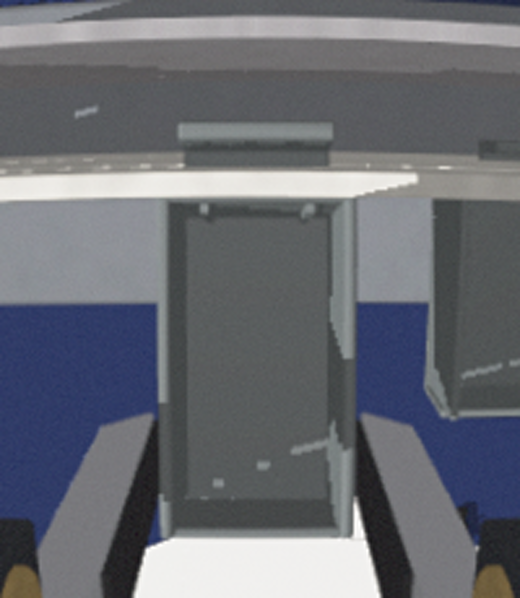

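```bash
python3 -m jog '[[[0,0,0.002,0,0.03],[0,0,0.004,0,0.03],[0.0,0,0.0055,0,0.03],[0.0005,0,0.007,0,0.03],[0.0005,0,0.0085,0,0.03]]]' 3;python3 -c "
from h import *
im=snap('side','side18')[160:240,260:340,::-1]
cv2.imwrite('pics/z39.png',cv2.resize(im,None,fx=7,fy=7,interpolation=cv2.INTER_CUBIC))
w=snap('wrist','wrist23')
cv2.imwrite('pics/z40.png',cv2.resize(w[80:310,180:380,::-1],None,fx=2.6,fy=2.6,interpolation=cv2.INTER_CUBIC))"
```

```text
t: 22.1
position: [0.5249, 0.0216, 0.1353]
orientation: [0.995, -0.1, -0.001, -0.0]
wrist_force: [-3.1, 0.1, 0.1]
gripper_width: 0.467
```

View pics/z39.png

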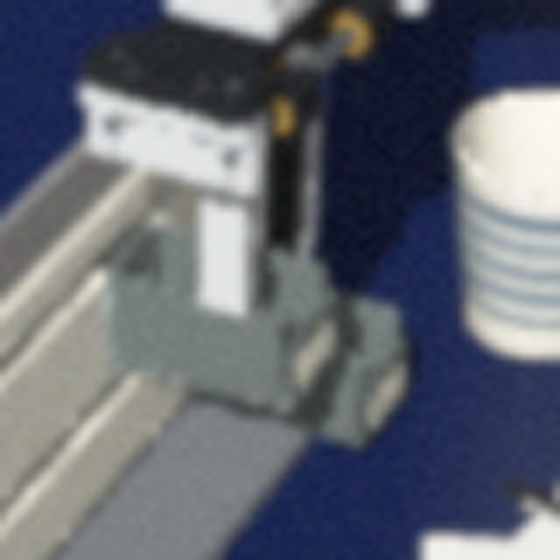

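View pics/z40.png

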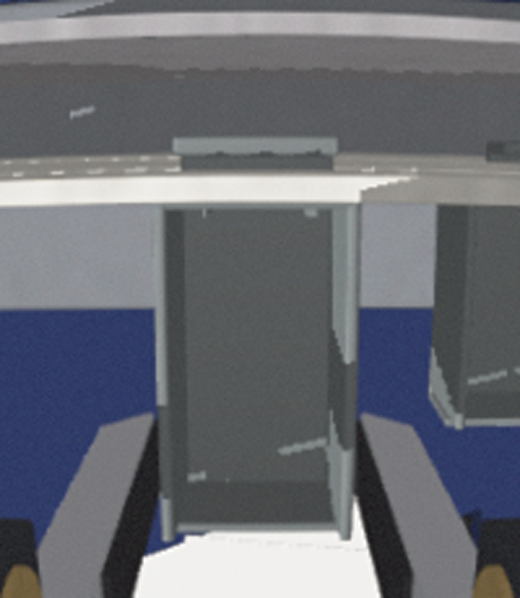

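```bash
python3 -m jog '[[[0,0,0.001,0,0.044],[0,0,0.001,0,0.05],[0,0,0.001,0,0.06],[0,0,0.001,0,0.066],[0,0,0.001,0,0.066]]]' 3;python3 -c "
from h import *
st()
im=snap('side','side19')[160:240,260:340,::-1]
cv2.imwrite('pics/z41.png',cv2.resize(im,None,fx=7,fy=7,interpolation=cv2.INTER_CUBIC))
w=snap('wrist','wrist24')
cv2.imwrite('pics/z42.png',cv2.resize(w[80:310,180:380,::-1],None,fx=2.6,fy=2.6,interpolation=cv2.INTER_CUBIC))"
```

```text
t: 22.7
position: [0.5262, 0.0213, 0.1352]
orientation: [0.995, -0.101, 0.001, 0.0]
wrist_force: [0.1, -0.1, 0.4]
gripper_width: 0.698
t 22.7
position [0.5262 0.0213 0.1352]
orientation [ 9.949e-01 -1.006e-01  9.000e-04  0.000e+00]
wrist_force [ 0.0966 -0.1057  0.4348]
wrist_torque [0.1063 0.0147 0.0253]
gripper_width 0.698
```

View pics/z41.png

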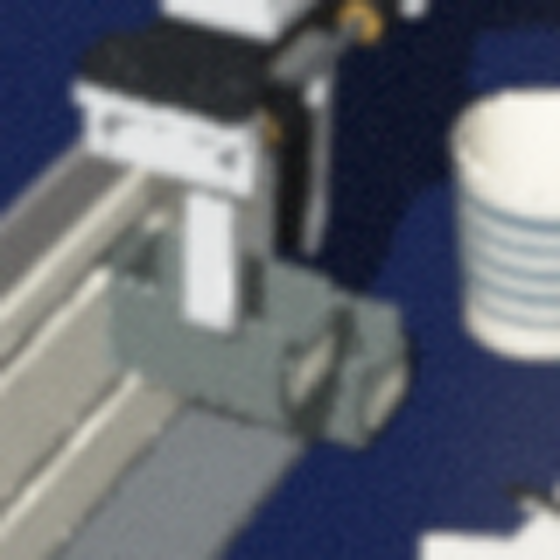

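View pics/z42.png

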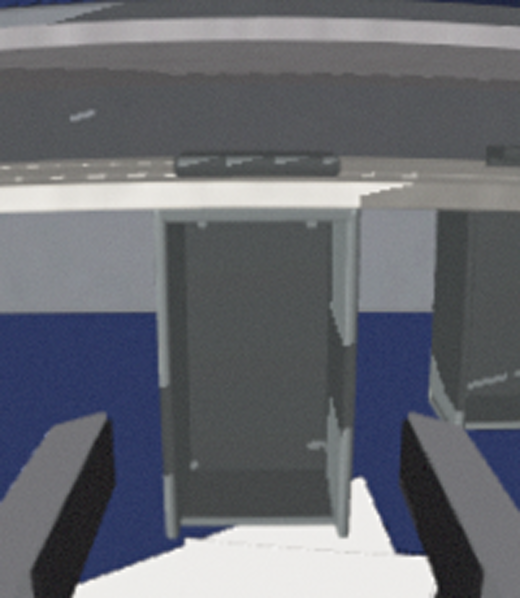

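```bash
python3 -m jog '[[[0,0,-0.01,0,0.066],[0,0,-0.03,0,0.066],[-0.0,0,-0.055,0,0.066],[-0.01,0,-0.08,0,0.066],[-0.03,0,-0.11,0,0.066]]]' 3;python3 -m jog '[[[-0.02,0,-0.02,0,0.066],[-0.04,0,-0.03,0,0.066],[-0.04,0,-0.03,0,0.066]]]';python3 -c "
from h import *
st()
im=snap('side','side20')[160:240,260:340,::-1]
cv2.imwrite('pics/z43.png',cv2.resize(im,None,fx=7,fy=7,interpolation=cv2.INTER_CUBIC))
w=snap('wrist','wrist25');t=snap('top','top2')"
```

```text
t: 23.3
position: [0.4962, 0.0273, 0.2459]
orientation: [0.995, -0.101, -0.0, 0.0]
wrist_force: [0.4, -0.6, 0.6]
gripper_width: 0.71
t: 23.6
position: [0.4569, 0.0358, 0.2778]
orientation: [0.995, -0.1, 0.003, -0.0]
wrist_force: [-0.3, -0.0, 1.0]
gripper_width: 0.698
t 23.6
position [0.4569 0.0358 0.2778]
orientation [ 0.995  -0.1002  0.0028 -0.    ]
wrist_force [-0.2632 -0.0174  0.9754]
wrist_torque [ 0.0554  0.0087 -0.0355]
gripper_width 0.6983
```

View pics/z43.png

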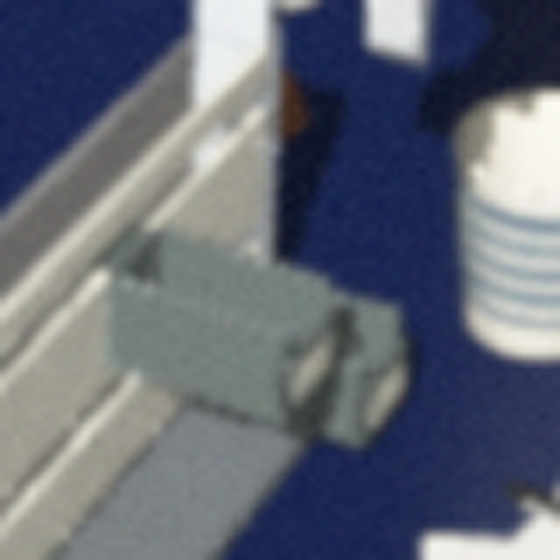

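View pics/wrist25.png

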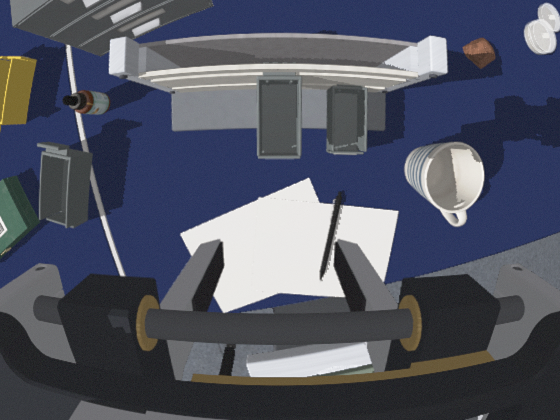

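View pics/top2.png

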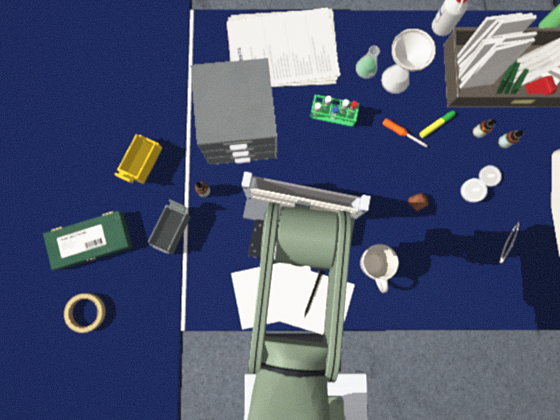

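```bash
python3 - <<'E'
from fit2 import *
from pose import pose
S={'rbl':(276.1,211.7),'fbl':(300.7,221.4),'rtl':(275.7,200)}
W={'rtl':(259,80),'rtr':(299.5,80)}
ff(S,W,0); ff(S,{},0)
c=calibration('wrist')
for b in ((0,0,0),):
  for th in(0,3,6):
    Rb=Ro.from_euler('z',SY).as_matrix()@Ro.from_euler('y',np.radians(th)).as_matrix(); m=s2w(-.042,0,.131-.019)
    print(th,[(k,np.round(proj('side',m+Rb@np.array(PT[k])),1).tolist(),np.round(fproj(c,m+Rb@np.array(PT[k])),1).tolist()) for k in('rbl','fbl','rtl','ftl','rtr','ftr')])
im=cv2.imread('pics/wrist25.png')[60:170,230:390]
cv2.imwrite('pics/z44.png',cv2.resize(im,None,fx=5,fy=5,interpolation=cv2.INTER_CUBIC))
E
```

```text
th -2.7 mid [-46.8  -0.4 -23.1] lip [ 2.3 -0.4 18.3] tcp in bin -72.7 170.4 res [-0.9, 1.1, 1.5, 0.5, 0.8, -0.9, -2.5, -0.3, 2.2, -0.2]
th -2.7 mid [-24.8 -42.5 -56.5] lip [ 24.3 -42.5 -15.2] tcp in bin -93.1 204.8 res [-0.8, 0.8, -0.0, -0.4, 0.8, -0.3]
0 [('rbl', [274.3, 211.5], [258.8, 80.5]), ('fbl', [300.6, 219.7], [258.9, 154.8]), ('rtl', [274.3, 198.3], [255.9, 73.5]), ('ftl', [299.9, 205.9], [256.1, 154.4]), ('rtr', [281.5, 190.8], [301.4, 73.6]), ('ftr', [306.5, 198.1], [301.0, 154.4])]
3 [('rbl', [274.7, 212.3], [258.9, 81.9]), ('fbl', [301.0, 219.2], [258.8, 156.0]), ('rtl', [273.9, 198.9], [256.1, 72.8]), ('ftl', [299.5, 205.2], [255.9, 153.2]), ('rtr', [281.1, 191.4], [301.3, 72.9]), ('ftr', [306.2, 197.4], [301.1, 153.3])]
6 [('rbl', [275.1, 213.0], [259.0, 83.3]), ('fbl', [301.3, 218.7], [258.7, 157.1]), ('rtl', [273.6, 199.4], [256.3, 72.2]), ('ftl', [299.1, 204.5], [255.8, 152.0]), ('rtr', [280.8, 192.0], [301.1, 72.3]), ('ftr', [305.8, 196.7], [301.3, 152.1])]
```

View pics/z44.png

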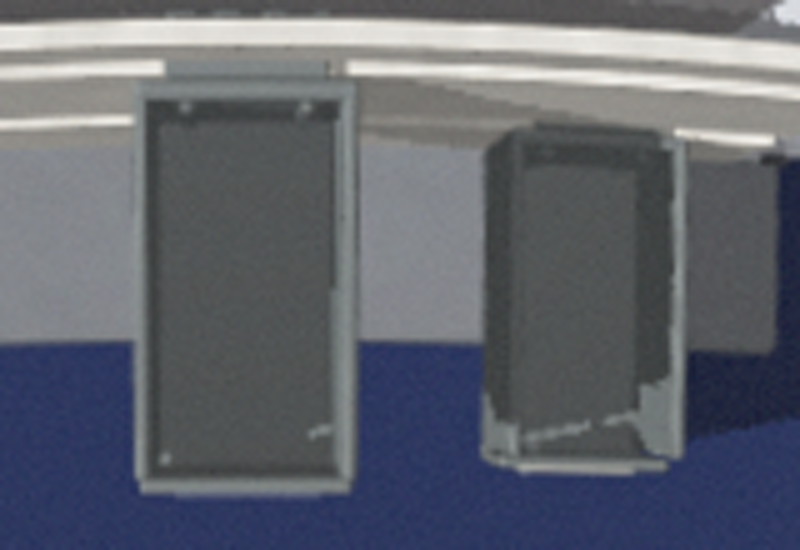

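```bash
python3 -c "
from h import *
snap('wrist','wrist26');c=calibration('wrist');m=s2w(-.042,0,.112)
a=cv2.imread('pics/wrist25.png').astype(int);b=cv2.imread('pics/wrist26.png').astype(int);print(abs(a-b)[60:170,230:320].mean())
a=cv2.imread('pics/top0.png').astype(int);b=cv2.imread('pics/top2.png').astype(int)
for n,(x0,x1,y0,y1) in dict(bottle=(192,215,178,198),rock=(406,430,190,212)).items(): print(n,abs(a-b)[y0:y1,x0:x1].mean())
print(manip.finish_job())"
```

```text
6.73053872053872
bottle 3.617391304347826
rock 3.70959595959596
the job is handed in; nothing more can be done
None
```

The grey bin now hangs by its lip in the upper groove, near the panel's middle, and I handed the job in after about 24 s with the gripper open and well clear. No verdict was reported.

**What I did**
- I gripped the bin lightly near its front and tilted it to about 60° against the bench. I then fed the lip into the groove, swung the front down in a light (3 N) grip, and let go.
- The groove is about 9 mm below nominal by feel. The first wrist picture had suggested about 5 mm.
- The first attempt to swing the front down only drew the lip back out. I put it in again lower and deeper, and then it swung down freely. The wrist force stayed around 5 N.

**Last checks**
- **Seating:** in the wrist and side pictures the stem is on the groove's lower edge. The back wall is about 2 mm off the face I estimated, which is within the play.
- **Position and squareness:** the bin is within 1 mm or so of the panel's middle and square to the panel.
- **Level:** the two cameras disagreed a little. The wrist view says level, but the side view suggests about 3° front-down, against a limit of 4.6°. The side view is only good to about 2°.
- **Stability:** I took a last wrist picture but did not compare it closely. It differed slightly from the one before, probably because the camera was still settling.
- **Bystanders:** the bottle and rock look unchanged in the top view. I compared the mug only by eye, and it is at the same pixels as before.

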